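# Clip the lid onto the food box

## Robot

A 6-joint arm with a two-finger parallel gripper is mounted at the origin on a cart in front of the work surface, level with it; the furniture and walls round the work are solid. World frame = base frame: x ahead of the robot, y to its left, z up, the work surface at z = 0. Lengths are in m, angles in rad, forces in N, time in s.
With the tool pointing down it reaches from about 0.25 to 0.775 m from the base axis. Payload 4 kg.
Tool frame: the origin (TCP) lies at the centre of the arm's flange, where the gripper is bolted on; the fingertips stand ahead of it and the grasp point (between the pads) lies 180 mm ahead of it (robot.tcp_to_tips is the z of the fingertips in the tool frame, in m); z points along the fingers, y is the direction in which the jaws open and shut (so a half turn about z gives the same grasp; the last joint's range is limited). The gripper opens to 94 mm and grips with 3 to 60 N. Pads are 16 mm wide; open, the fingers measure 119 mm over their backs; the gripper's body (75 mm by 177 mm) begins 78 mm behind the grasp point.
Start: joints at [1.107, 0.087, 1.371, -0, 1.684, -0.103], TCP at [0.194, 0.515, 0.405] pointing down, gripper open.
Joint ranges: [-3.1, 3.1], [-0.76, 2.03], [0.27, 2.55], [-1.08, 4.22], [0.17, 2.65], [-2.57, 2.57]. Speed limits (rad/s): [2.79, 2.79, 3.14, 3.14, 3.14, 3.14].

## Interface

Orientations are given as [roll, pitch, yaw] about the fixed x, y, z axes, in that order (R = Rz(yaw) Ry(pitch) Rx(roll)).
In Python, from bench import robot gives the robot as it stands.
- The arm moves only by the tool move_arm, never from a script. Its argument "increments" is a list that holds one entry, the list of rows, each a list of 7 numbers: the opening, from 0 (shut) to 1 (fully open), then the shift along the tool's x, y, z as a fraction of full scale, then the turn, a rotation vector about the tool's x, y, z as a fraction of full scale. In form: [[[jaw, dx, dy, dz, rx, ry, rz], ...]]. A call has 1 to 8 rows; each row is the pose to reach, as a shift and turn from the pose commanded when the call began, along the tool's axes at that moment; what a row does not reach only later rows make up. Full scale, the value 1, is 0.1 m for a shift and pi/2 rad for a turn. A row lasts 1/12 s, in which the tool goes at most 41.7 mm and 7.16 degrees, less where a joint would pass 70% of its speed; a pose out of reach is approached as far as the arm can. A call with a number of a shift or a turn outside -1 to 1 is refused whole. A call with a gripper value outside its range is refused whole. The fingers move at their own pace and stop on an object; the grip force is fixed at half the most. Time passes only in rows, so rows that repeat a pose let the fingers close. It gives the time, the measured TCP pose, the force and the opening at its end, in the units of the state.
- robot.get_obs(): the state, without advancing time (a new reading comes with each control period).
- robot.snapshot(name): name is "scene" or "top"; returns (picture, depth): 480x640x3 uint8, red, green, blue; 480x640 float32, m along the optical axis (not along the pixel's ray), 0 where there is no reading.
- robot.camera_params(name): a dict with "mtx" (3x3 intrinsics, pixels), "k1" (the pictures are not rectified: a ray, as slopes to the right and down, at radius r is drawn at 1 + k1 r^2 times it, then the intrinsics apply), "R" (3x3) and "t" (3): a world point X has camera coordinates R X + t. Camera axes: x right, y down, z forward; pixel columns grow to the right and rows downward; lengths in m; the calibration is good to about 2 mm. A picture is of the moment at which its call begins. camera_params takes no time and is no camera call.
- robot.close_job(): hands the job in, once; it reports no verdict.
The state is a dict: "time": time; "joint_positions": joint angles; "qvel": joint speeds; "joint_torque": joint torques, N m; "tool_pos": TCP position; "ee_rot": TCP orientation; "wrist_force": force on the tool from outside, world axes, zero at the start; "wrist_torque": the same for the moment, N m; "width": finger opening in m.
Only numpy, scipy, OpenCV 4.12 (cv2) and the standard library are available. Lean on these libraries where they do the work, as an engineer would, in place of code of your own. Each camera call takes 0.05 s, during which the arm holds its last target.

## Task

Put the lid squarely on the glass food box that holds the lemon and the garlic, so that it sits down in the mouth all round, then fold down each of its four clip flaps until it snaps home under the rim and stays down by itself. Press a flap no harder than it needs to snap, so that none is cracked, and leave the mug, the tumbler and the salt shaker standing where they are.

Things in the scene. Friction and masses are not known exactly. Their poses are not given: they have to be found in the camera images.
- food_box: clear glass box with a lemon and garlic inside, 96 x 150 mm over its 4 mm walls, 80 mm high; the out-turned rim stands 11 mm proud of the walls and is 6 mm deep. It stands firm. Origin: centre of its underside; z up, y along its long side. The lid's tapered plug goes 8 mm into the mouth: 2 mm to spare all round at its foot, under 0.5 mm fully in, so the lid may land on the rim and need shifting
- lid_grip (a point): centre of the grip bar on the loose grey plastic lid: bar 16 mm thick (x), 76 mm long (y), 24 mm high, standing on the panel. Lid 112 x 166 mm, about 0.36 kg, right way up beside the box; axes are the lid's, y along its long side. The plug's foot is 27 mm below this point. Either way round fits. Seated, this point is centred 99 mm above the box's origin. The flap hinges lie 8 mm below this point
- flap_1: clip flap on the lid's +x side, 52 mm wide, ending in a rounded tab edge 27.5 mm (30 with the rounding) from its hinge. Origin: middle of the hinge axis, 59 mm from the lid's centre; y along the hinge, x along the flap to its tab, z out of its outer face (uppermost while open), where the tab stands 7.5 mm proud of the hinge axis. The axes turn with the flap
- flap_2: clip flap on the lid's +y side, 52 mm wide, ending in a rounded tab edge 27.5 mm (30 with the rounding) from its hinge. Origin: middle of the hinge axis, 86 mm from the lid's centre; y along the hinge, x along the flap to its tab, z out of its outer face (uppermost while open), where the tab stands 7.5 mm proud of the hinge axis. The axes turn with the flap
- flap_3: clip flap on the lid's -x side, 52 mm wide, ending in a rounded tab edge 27.5 mm (30 with the rounding) from its hinge. Origin: middle of the hinge axis, 59 mm from the lid's centre; y along the hinge, x along the flap to its tab, z out of its outer face (uppermost while open), where the tab stands 7.5 mm proud of the hinge axis. The axes turn with the flap
- flap_4: clip flap on the lid's -y side, 52 mm wide, ending in a rounded tab edge 27.5 mm (30 with the rounding) from its hinge. Origin: middle of the hinge axis, 86 mm from the lid's centre; y along the hinge, x along the flap to its tab, z out of its outer face (uppermost while open), where the tab stands 7.5 mm proud of the hinge axis. The axes turn with the flap
- flap_1_hinge (a joint): fold angle of flap 1: 0 straight out level, negative raised, 1.57 hanging straight down. Like the others it springs back up when let go. Its catch meets the rim at about 1.3; a push inwards on the tab, rising to 10 to 17 N, carries it over at about 1.5, where it gives way with a snap and stops hard at about 1.6. Press slowly (15 mm/s): over 25 N cracks a flap
- flap_2_hinge (a joint): fold angle of flap 2: 0 straight out level, negative raised, 1.57 hanging straight down
- flap_3_hinge (a joint): fold angle of flap 3: 0 straight out level, negative raised, 1.57 hanging straight down
- flap_4_hinge (a joint): fold angle of flap 4: 0 straight out level, negative raised, 1.57 hanging straight down
- spotted_mug: bystander: white mug with blue dots, 90 x 120 x 93 mm, at the left; origin at its underside
- tumbler: bystander: clear drinking glass, 76 mm across, 86 mm high, at the front left; origin at its underside
- shaker: bystander: small glass salt shaker with a metal cap, 44 mm across, 90 mm high, behind the work near the kettle; origin at its underside

How it is judged:
On the way:
1. the lid lies in the mouth of the box (horizontal distance between lid_grip and food_box below 0.005 m and z of lid_grip in the frame of food_box below 0.102 m and angle between the z axis of lid_grip and the z axis of food_box, either way round below 0.04 rad and angle between the y axis of lid_grip and the y axis of food_box, either way round below 0.06 rad), for 0.2 s.
At the end, for the whole second after the job is handed in: the lid sits in the mouth of the box, centred within 5 mm, square within 0.06 rad, level within 0.03 rad, its grip no higher than 101 mm above the box's underside, and all four flaps stay folded down past 1.5 rad by themselves (horizontal distance between lid_grip and food_box below 0.005 m and z of lid_grip in the frame of food_box below 0.101 m and angle between the z axis of lid_grip and the z axis of food_box, either way round below 0.03 rad and angle between the y axis of lid_grip and the y axis of food_box, either way round below 0.06 rad and value of joint each of flap_1_hinge, flap_2_hinge, flap_3_hinge, flap_4_hinge above 1.5 rad); the robot touches nothing.
It fails at once if a flap is pressed with more than 25 N (contact force between any of the fingers, the arm and flap_1 above 25 N or contact force between any of the fingers, the arm and flap_2 above 25 N or contact force between any of the fingers, the arm and flap_3 above 25 N or contact force between any of the fingers, the arm and flap_4 above 25 N).
It fails at once if the mug, the tumbler or the shaker is pushed more than 20 mm or tipped (distance of any of spotted_mug, tumbler, shaker from where it was at the start of the episode above 0.02 m or angle between any of spotted_mug, tumbler, shaker's own z axis and vertical above 0.3 rad).
It also fails if it takes over 72 s, if anything falls off the work surface, if the arm or the gripper's body presses on something with over 40 N, if the wrist force passes 120 N, or if a joint passes its speed limit or range.

## Working session

There is one attempt and no reset: what is moved stays moved. The work goes in short steps, Python scripts to look and compute and a tool call to move; the robot and the scene stay as the last step left them, time stands still between calls to the robot, and variables do not carry over. Pictures are saved under pics/ and viewed, and the job is handed in when it is done.

Besides the shell and the picture viewer there is one more tool, called after "Request:" as name(argument=value, ...), one argument or row to a line, values as JSON. move_arm: Moves the arm, as the interface text tells. Its arguments: {"type":"object","properties":{"increments":{"type":"array","items":{"type":"array","items":{"type":"array","items":{"type":"number","minimum":-1,"maximum":1}}}}},"required":["increments"]}

```bash
ls; mkdir -p pics
python3 - <<'E'
from bench import robot
import cv2,numpy as np
print(robot.get_obs(), robot.tcp_to_tips)
for n in("scene","top"):
    p,d=robot.snapshot(n); cv2.imwrite(f"pics/{n}0.png",p[:,:,::-1]); np.save(f"{n}0.npy",d); np.save(f"{n}0p.npy",p)
    print(n,robot.camera_params(n))
E
```

```text
pics
{'time': 0.0, 'joint_positions': array([ 1.10692581e+00,  8.79571092e-02,  1.37227040e+00,  1.85873425e-05,
        1.68362146e+00, -1.03093789e-01]), 'qvel': array([-3.75259543e-05, -2.23888895e-04, -1.74110303e-03, -1.37311140e-03,
       -6.21684226e-04,  7.59017047e-04]), 'joint_torque': array([ 2.60806519e-04, -3.40192902e+01, -3.02424932e+01,  7.16249761e-02,
        3.33456905e-02, -1.55718053e-04]), 'tool_pos': array([0.19409544, 0.51448594, 0.40349436]), 'ee_rot': array([-3.13935021e+00, -2.50576474e-04,  2.78081771e+00]), 'wrist_force': array([-0.45549584, -0.27248208, -0.26209516]), 'wrist_torque': array([ 0.01331481, -0.056975  ,  0.02922279]), 'width': 0.09403274581414993} 0.1992
scene {'mtx': array([[433.42317454,   0.        , 323.87406903],
       [  0.        , 433.42317454, 235.73785032],
       [  0.        ,   0.        ,   1.        ]]), 'k1': -0.06050568602031096, 'R': array([[ 8.87384929e-01, -4.61029261e-01, -9.42020750e-05],
       [-3.58928926e-01, -6.90734866e-01, -6.27738298e-01],
       [ 2.89340655e-01,  5.57079317e-01, -7.78424447e-01]]), 't': array([-0.47436527,  0.26157372,  0.9136898 ])}
top {'mtx': array([[577.3688279 ,   0.        , 316.87711696],
       [  0.        , 577.3688279 , 243.40753847],
       [  0.        ,   0.        ,   1.        ]]), 'k1': 0.05944128631933879, 'R': array([[-0.06804129, -0.99766207, -0.00638555],
       [-0.93122579,  0.06580456, -0.35845262],
       [ 0.35803478, -0.01844319, -0.93352608]]), 't': array([0.09085516, 0.56379725, 1.37574161])}
```

View pics/scene0.png

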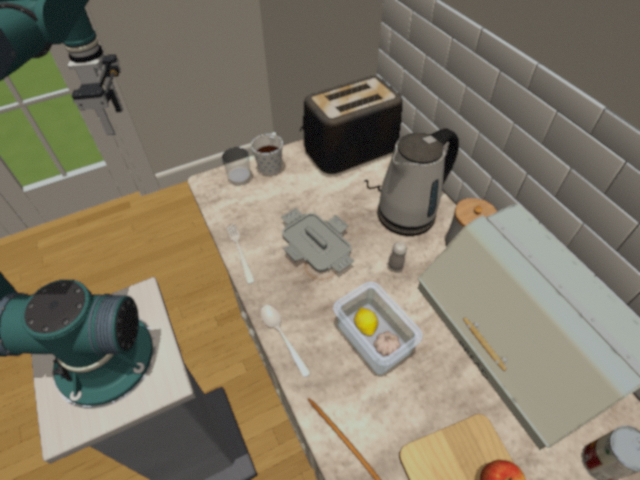

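View pics/top0.png

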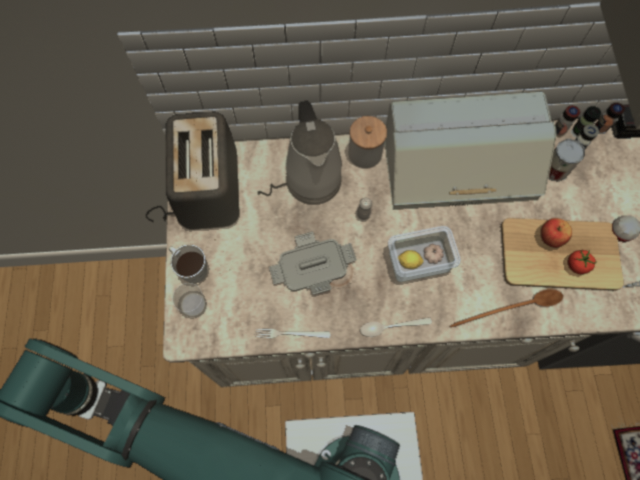

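The scene view shows the lid at about (317,241) and the box at (377,328). In the top view they are at (313,265) and (422,255). I'll enlarge both.

```bash
cat > h.py <<'E'
import numpy as np,cv2
from bench import robot
CP={n:robot.camera_params(n) for n in("scene","top")}
def dist(c): return np.array([c["k1"],0,0,0.])
def proj(n,X):
    c=CP[n]; r,_=cv2.Rodrigues(c["R"]); return cv2.projectPoints(np.asarray(X,float).reshape(-1,3),r,c["t"],c["mtx"],dist(c))[0].reshape(-1,2)
def plane(n,uv,z):
    c=CP[n]; q=cv2.undistortPointsIter(np.asarray(uv,float).reshape(-1,1,2),c["mtx"],dist(c),None,None,(3,100,1e-10)).reshape(-1,2)
    d=np.c_[q,np.ones(len(q))]@c["R"]; o=-c["R"].T@c["t"]
    return o+d*((z-o[2])/d[:,2])[:,None]
def crop(n,p,x,y,w,h,s,f):
    cv2.imwrite(f,cv2.resize(p[y:y+h,x:x+w,::-1],None,fx=s,fy=s,interpolation=cv2.INTER_CUBIC))
E
python3 - <<'E'
from h import *
t=np.load("top0p.npy");s=np.load("scene0p.npy")
crop("top",t,260,220,110,85,7,"pics/tl.png")
crop("top",t,375,215,100,80,7,"pics/tb.png")
crop("s",s,270,195,100,85,7,"pics/sl.png")
crop("s",s,320,270,110,85,7,"pics/sb.png")
E
```

```text
(no output)
```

View pics/tl.png

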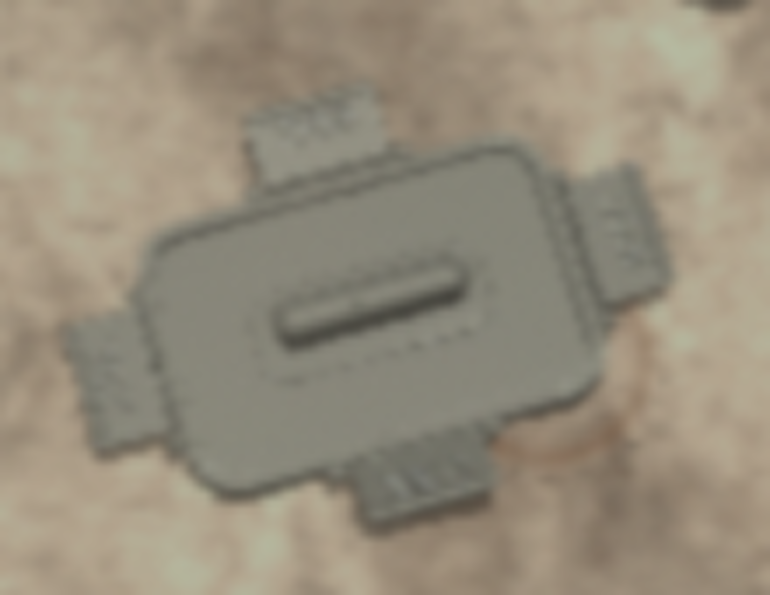

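View pics/tb.png

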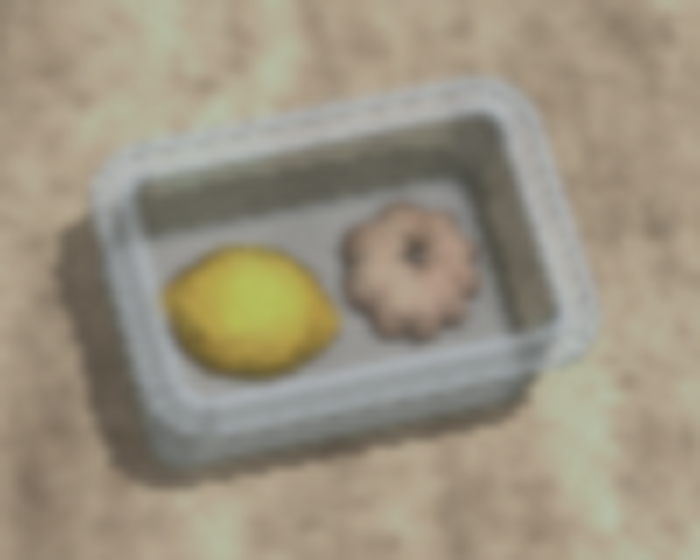

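View pics/sl.png

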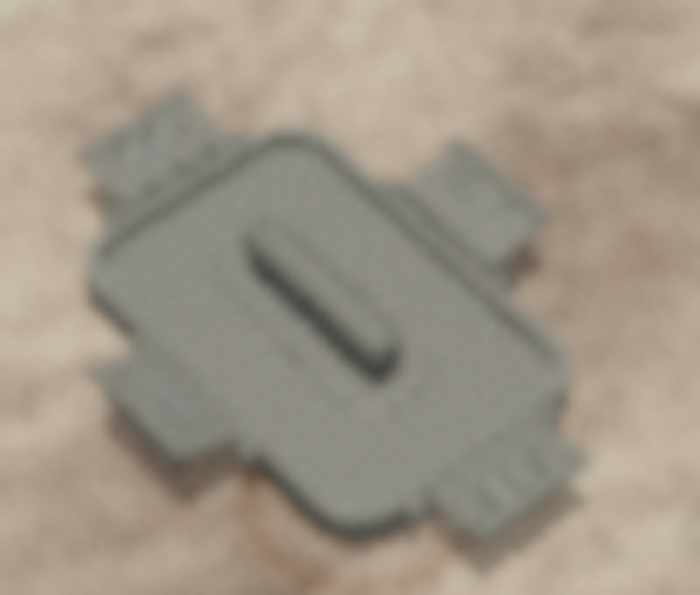

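View pics/sb.png

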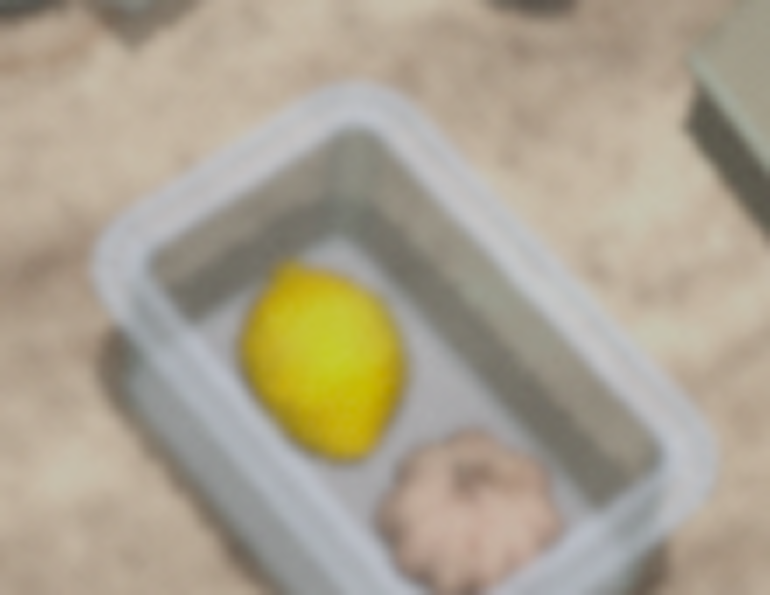

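Run:
```python
from h import *
for n in("scene","top"):
    d=np.load(n+"0.npy"); c=CP[n]
    v,u=np.mgrid[0:480,0:640]
    q=cv2.undistortPointsIter(np.c_[u.ravel(),v.ravel()].astype(float).reshape(-1,1,2),c["mtx"],dist(c),None,None,(3,100,1e-10)).reshape(-1,2)
    X=(np.c_[q,np.ones(len(q))]*d.reshape(-1,1)-c["t"])@c["R"]; X=X.reshape(480,640,3)
    np.save(n+"X.npy",X)
    z=X[...,2]
    im=np.uint8(np.clip(z*255/0.12,0,255)); im[d==0]=0
    r=(slice(200,320),slice(250,480)) if n=="top" else (slice(190,390),slice(260,450))
    cv2.imwrite(f"pics/h_{n}.png",cv2.resize(cv2.applyColorMap(im[r],cv2.COLORMAP_JET),None,fx=3.4 if n=="top" else 3,fy=3.4 if n=="top" else 3,interpolation=cv2.INTER_NEAREST))
```

```text
(no output)
```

View pics/h_top.png

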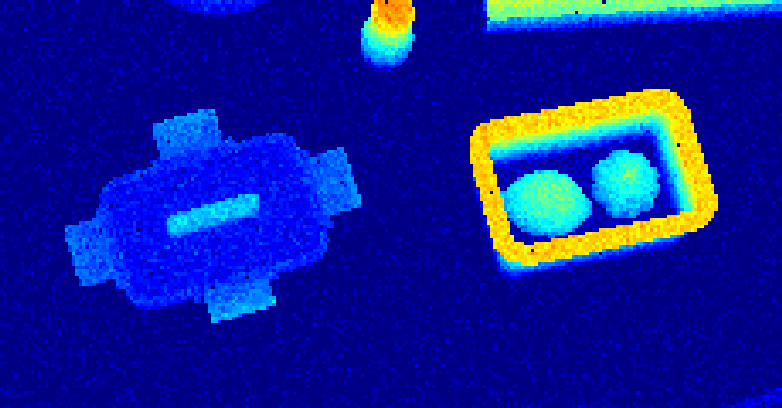

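View pics/h_scene.png

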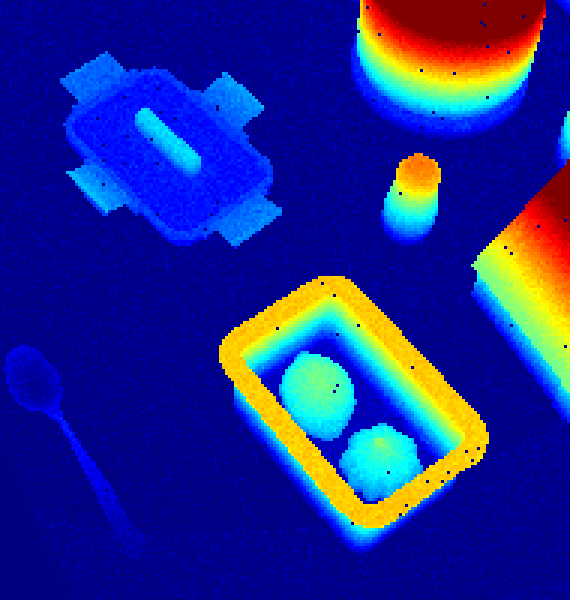

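The depth resolves the glass rim, so I'll fit rectangles to its height bands.

```bash
cat >> h.py <<'E'
def fit(n,X,z0,z1,roi,flatz=None):
    x0,x1,y0,y1=roi
    m=(X[...,2]>z0)&(X[...,2]<z1)&(X[...,0]>x0)&(X[...,0]<x1)&(X[...,1]>y0)&(X[...,1]<y1)
    m=m.astype(np.uint8); k,l,st,ce=cv2.connectedComponentsWithStats(m)
    i=1+np.argmax(st[1:,4]); mm=l==i
    v,u=np.nonzero(mm)
    z=np.median(X[mm][:,2]) if flatz is None else flatz
    # outline polygon of pixels on a plane at z
    P=plane(n,np.c_[u,v],z)[:,:2]
    r=cv2.minAreaRect((P*1000).astype(np.float32))
    return z,len(P),P.mean(0),r
E
python3 - <<'E'
from h import *
for n in("scene","top"):
    X=np.load(n+"X.npy")
    vx=X[proj(n,[[.5,0,0]]).astype(int)[0][1],proj(n,[[.5,0,0]]).astype(int)[0][0]]
    C=plane(n,[[422,255]] if n=="top" else [[377,328]],.08)[0]; L=plane(n,[[313,265]] if n=="top" else [[317,241]],.03)[0]
    print(n,"appr",C,L)
    a=.13
    print("rim",fit(n,X,.072,.088,(C[0]-a,C[0]+a,C[1]-a,C[1]+a)))
    a=.06
    print("bar",fit(n,X,.030,.050,(L[0]-a,L[0]+a,L[1]-a,L[1]+a)))
    a=.14
    print("lid",fit(n,X,.008,.050,(L[0]-a,L[0]+a,L[1]-a,L[1]+a),.018))
    m=(X[...,2]>.005)&(np.abs(X[...,0]-L[0])<.05)&(np.abs(X[...,1]-L[1])<.03); print(np.percentile(X[m][:,2],[10,30,50,97]))
for nm,uv in(("mug",(190,262)),("tumbler",(193,302)),("shaker",(365,209)),("kettle",(313,190)),("breadbox front L",(391,205)),("breadbox R",(546,200))): print(nm,plane("top",[uv],.08 if nm in("mug","tumbler","shaker") else 0)[0])
E
```

```text
scene appr [ 0.53096961 -0.23952645  0.08      ] [0.54182654 0.05096956 0.03      ]
rim (np.float64(0.08083020228797365), 1836, array([ 0.53832547, -0.22807993]), ((538.0206909179688, -225.63333129882812), (119.82151794433594, 174.4372100830078), 8.042646408081055))
bar (np.float64(0.03935531701125466), 177, array([0.54200212, 0.0593816 ]), ((541.4887084960938, 59.88639450073242), (19.3514461517334, 78.00993347167969), 11.169307708740234))
lid (0.018, 3221, array([0.54523374, 0.06469642]), ((546.736572265625, 71.56616973876953), (220.26905822753906, 171.91246032714844), 68.32823944091797))
[0.01530273 0.01682594 0.01804423 0.04148557]
top appr [ 0.52713018 -0.21747138  0.08      ] [0.53666647 0.06463085 0.03      ]
rim (np.float64(0.07931727980943427), 1139, array([ 0.53812929, -0.22369313]), ((538.088623046875, -222.8265380859375), (119.22344970703125, 174.06887817382812), 7.963673114776611))
bar (np.float64(0.037068327672325777), 164, array([0.54192022, 0.06725351]), ((542.0477294921875, 66.4705810546875), (18.63852310180664, 74.3049087524414), 14.561883926391602))
lid (0.018, 3299, array([0.54464467, 0.06678557]), ((546.1217651367188, 65.4029541015625), (173.45277404785156, 217.23223876953125), 47.684993743896484))
[0.0120366  0.01466238 0.01706278 0.04124843]
mug [0.55011988 0.38049963 0.08      ]
tumbler [0.4431088  0.37174628 0.08      ]
shaker [ 0.66731805 -0.08366042  0.08      ]
kettle [0.77290153 0.04946637 0.        ]
breadbox front L [ 0.71013068 -0.16724978  0.        ]
breadbox R [ 0.69377073 -0.60055471  0.        ]
```

```bash
cat > f.py <<'E'
from h import *
from scipy.optimize import minimize
def tf(P,x,y,a):
    P=np.asarray(P,float); c,s=np.cos(a),np.sin(a); Q=P.copy(); Q[:,0]=x+c*P[:,0]-s*P[:,1]; Q[:,1]=y+s*P[:,0]+c*P[:,1]; return Q
def rr(w,l,z,r):
    o=[]
    for sx,sy,a0 in((1,1,0),(-1,1,90),(-1,-1,180),(1,-1,270)):
        for a in np.radians(np.arange(a0,a0+91,15)): o.append([sx*(w/2-r)+r*np.cos(a),sy*(l/2-r)+r*np.sin(a),z])
    return np.array(o)
S=8
def rend(n,polys,x,y,a,roi,holes=()):
    u0,v0,w,h=roi; im=np.zeros((h*S,w*S),np.uint8)
    def dr(P,val):
        q=(proj(n,tf(P,x,y,a))-[u0,v0]+.5)*S
        cv2.fillPoly(im,[np.round(q*16).astype(np.int32)],val,shift=4)
    for P in polys: dr(P[:, :] if not isinstance(P,tuple) else P[0],255)
    for P in holes: dr(P,0)
    return cv2.resize(im,(w,h),interpolation=cv2.INTER_AREA)/255.
def hull(P,n,x,y,a): return P
def fitmask(n,mask,roi,make,p0):
    u0,v0,w,h=roi; m=mask[v0:v0+h,u0:u0+w].astype(float)
    f=lambda p: np.abs(make(n,p,roi)-m).sum()
    best=None
    for da in(-.08,-.04,0,.04,.08):
        r=minimize(f,[p0[0],p0[1],p0[2]+da],method="Nelder-Mead",options=dict(initial_simplex=np.array([p0[0],p0[1],p0[2]+da])+np.array([[0,0,0],[.004,0,0],[0,.004,0],[0,0,.04]]),xatol=1e-5,fatol=.01))
        if best is None or r.fun<best.fun: best=r
    return best.x,best.fun,m.sum()
def mk_rim(n,p,roi): return rend(n,[rr(.118,.172,.080,.02)],*p,roi,holes=[rr(.088,.142,.080,.01)])
def mk_bar(zb,zt,n,p,roi,slices=4):
    return rend(n,[rr(.016,.076,z,.006) for z in np.linspace(zb,zt,slices)],*p,roi)
def cc(m):
    k,l,st,ce=cv2.connectedComponentsWithStats(m.astype(np.uint8)); return l==1+np.argmax(st[1:,4])
E
python3 - <<'E'
from f import *
for n in("scene","top"):
    X=np.load(n+"X.npy")
    z=X[...,2]
    near=lambda c,a:(np.abs(X[...,0]-c[0])<a)&(np.abs(X[...,1]-c[1])<a)
    m=cc((z>.074)&(z<.087)&near((.538,-.224),.13))
    roi=(320,270,110,110) if n=="scene" else (375,215,100,80)
    print(n,"rim",fitmask(n,m,roi,mk_rim,(.538,-.224,.14)))
    for zb in (.030,.033):
        m=cc((z>zb)&(z<.05)&near((.542,.063),.06))
        roi=(270,195,100,85) if n=="scene" else (260,220,110,85)
        print(n,"bar",fitmask(n,m,roi,lambda n,p,r:mk_bar(zb,.039,n,p,r),(.542,.063,.22)))
    m=(z>.0085)&(z<.05)&near((.542,.063),.13); m=cc(m)
    hz=.019
    for t in (-.2,0,.2,.4): # flap rise
        def mk(n,p,roi):
            P=[rr(.112,.166,.015,.02),rr(.112,.166,.010,.02)]
            for k in range(4):
                h=(.059,.086)[k%2]; a=k*np.pi/2
                e=h+.0275*np.cos(t); q=np.array([[h-.01,-.026,hz],[h-.01,.026,hz],[e,.026,hz+.0275*np.sin(t)],[e,-.026,hz+.0275*np.sin(t)]])
                q2=q.copy(); q2[2:,0]-=.0075*np.sin(t); q2[:,2]+=.0*0; q2[2:,2]+=.0075*np.cos(t)
                P+= [tf(q,0,0,a),tf(q2,0,0,a)]
            return rend(n,P,*p,roi)
        print(n,"lid",t,fitmask(n,m,roi,mk,(.542,.063,.22)))
E
```

```text
scene rim (array([ 0.53808805, -0.22536766,  0.14069432]), np.float64(230.04313725490198), np.float64(1786.0))
scene bar (array([0.54339604, 0.06412511, 0.22160937]), np.float64(25.8156862745098), np.float64(177.0))
scene bar (array([0.54332322, 0.06354085, 0.20644373]), np.float64(25.52549019607843), np.float64(162.0))
scene lid -0.2 (array([0.54694134, 0.07121796, 0.22783506]), np.float64(216.32549019607842), np.float64(3221.0))
scene lid 0 (array([0.54612576, 0.06873378, 0.22649776]), np.float64(185.18823529411765), np.float64(3221.0))
scene lid 0.2 (array([0.54531609, 0.06614667, 0.22884914]), np.float64(183.37254901960785), np.float64(3221.0))
scene lid 0.4 (array([0.5445816 , 0.06505298, 0.23031561]), np.float64(233.1843137254902), np.float64(3221.0))
top rim (array([ 0.53794119, -0.222418  ,  0.14024928]), np.float64(176.69019607843137), np.float64(1089.0))
top bar (array([0.54306652, 0.06682103, 0.23409773]), np.float64(31.011764705882353), np.float64(164.0))
top bar (array([0.54298945, 0.06607816, 0.19609793]), np.float64(41.160784313725486), np.float64(143.0))
top lid -0.2 (array([0.54636883, 0.06652055, 0.22682931]), np.float64(224.60392156862744), np.float64(3281.0))
top lid 0 (array([0.54569793, 0.06657649, 0.22531543]), np.float64(219.69411764705882), np.float64(3281.0))
top lid 0.2 (array([0.54548099, 0.06681473, 0.22730779]), np.float64(222.08627450980393), np.float64(3281.0))
top lid 0.4 (array([0.54459899, 0.06684423, 0.2283008 ]), np.float64(257.0156862745098), np.float64(3281.0))
```

```bash
cat > m.py <<'E'
import sys
from h import *
from scipy.spatial.transform import Rotation as Ro
def cur():
    o=robot.get_obs(); return np.array(o["tool_pos"]),Ro.from_euler("xyz",o["ee_rot"]),o
def to(pos,yaw,p=None,R=None):
    if p is None: p,R,o=cur()
    T=Ro.from_euler("xyz",[np.pi,0,yaw])
    return R.inv().apply(np.array(pos)-p)/.1,(R.inv()*T).as_rotvec()/(np.pi/2)
E
python3 - <<'E'
from m import *
print(to((.5435,.0653,.30),.2275+np.pi/2))
print(to((.19+.07,.515-.1,.40),.2275+np.pi/2))
E
```

```text
(array([-4.85476308, -2.96737828,  1.04128414]), array([-1.20377367e-03,  5.02482503e-04,  6.25493083e-01]))
(array([-0.96764551, -0.69821361,  0.0375697 ]), array([-1.20377367e-03,  5.02482503e-04,  6.25493083e-01]))
```

Request:
move_arm(
  increments=[
    [[1,-1,-0.62,0,0,0,0.626],[1,-1,-0.62,0,0,0,0.626],[1,-1,-0.62,0,0,0,0.626],[1,-1,-0.62,0,0,0,0.626],[1,-1,-0.62,0,0,0,0.626],[1,-1,-0.62,0,0,0,0.626],[1,-1,-0.62,0,0,0,0.626],[1,-1,-0.62,0,0,0,0.626]],
  ],
)

```text
time: 0.77
tool_pos: [0.2659, 0.421, 0.4041]
ee_rot: [-3.141, 0.001, 1.791]
wrist_force: [0.2, 0.1, -0.3]
width: 0.0937
```

Run:
```python
from m import *
print(cur()[2]); print(to((.5435,.0653,.30),.2275+np.pi/2))
```

```text
{'time': 0.7667, 'joint_positions': array([ 8.93524395e-01, -2.86459006e-02,  1.49071964e+00,  3.28008283e-05,
        1.68058567e+00,  6.73234901e-01]), 'qvel': array([ 3.12620941e-03,  2.94951429e-03, -1.46710437e-03,  1.45618022e-04,
        8.27789657e-04,  1.26900037e+00]), 'joint_torque': array([-1.11101638e-01, -2.91240370e+01, -3.02991772e+01,  5.82640304e-02,
       -2.79690488e-02, -9.63091962e-01]), 'tool_pos': array([0.26593578, 0.42102702, 0.40410802]), 'ee_rot': array([-3.14073832e+00,  6.39649774e-04,  1.79108967e+00]), 'wrist_force': array([ 0.15687468,  0.05021091, -0.29892339]), 'wrist_torque': array([-0.01960672,  0.0522608 , -0.07100677]), 'width': 0.09372427776723656}
(array([-4.07715823,  1.93213523,  1.04203803]), array([-0.00054535,  0.00040525, -0.00458807]))
```

Request:
move_arm(
  increments=[
    [[1,-1,0.48,0,0,0,0],[1,-1,0.48,0,0,0,0],[1,-1,0.48,0,0,0,0]],
  ],
)

```text
time: 1.02
tool_pos: [0.3359, 0.333, 0.4041]
ee_rot: [-3.141, 0.002, 1.798]
wrist_force: [0.3, 0.5, -0.2]
width: 0.0945
```

Request:
move_arm(
  increments=[
    [[1,-1,0.48,0,0,0,0],[1,-1,0.48,0,0,0,0],[1,-1,0.48,0,0,0,0]],
  ],
)

```text
time: 1.27
tool_pos: [0.4056, 0.2455, 0.4042]
ee_rot: [-3.141, 0.001, 1.796]
wrist_force: [0.6, 0.0, 0.1]
width: 0.0939
```

Request:
move_arm(
  increments=[
    [[1,-1,0.48,0,0,0,0],[1,-1,0.48,0,0,0,0],[1,-1,0.48,0,0,0,0]],
  ],
)

```text
time: 1.52
tool_pos: [0.475, 0.1586, 0.4041]
ee_rot: [-3.141, 0.001, 1.795]
wrist_force: [0.8, 1.1, 0.2]
width: 0.094
```

Request:
move_arm(
  increments=[
    [[1,-1,0.48,0.5,0,0,0],[1,-1,0.48,0.5,0,0,0],[1,-1,0.48,0.5,0,0,0],[1,-1,0.48,0.5,0,0,0],[1,-1,0.48,0.5,0,0,0]],
  ],
)

```text
time: 1.93
tool_pos: [0.5432, 0.0732, 0.3522]
ee_rot: [-3.137, -0.001, 1.794]
wrist_force: [-0.2, -0.1, -0.6]
width: 0.0939
```

Run:
```python
from m import *
print(cur()[2]["ee_rot"]); print(to((.5435,.0653,.2175),.2275+np.pi/2))
```

```text
[-3.13674989e+00 -1.35477938e-03  1.79421099e+00]
(array([-0.07925653, -0.00824905,  1.34736651]), array([-0.00308123, -0.00086877, -0.00259871]))
```

Request:
move_arm(
  increments=[
    [[1,-0.08,-0.01,0.4,0,0,0],[1,-0.08,-0.01,0.7,0,0,0],[1,-0.08,-0.01,0.9,0,0,0],[1,-0.08,-0.01,1,0,0,0],[1,-0.08,-0.01,1,0,0,0]],
  ],
)

```text
time: 2.35
tool_pos: [0.5424, 0.0677, 0.2525]
ee_rot: [-3.137, -0.001, 1.799]
wrist_force: [-0.5, 0.5, -0.6]
width: 0.0939
```

Run:
```python
from m import *
print(cur()[2]["wrist_force"],cur()[2]["tool_pos"]); print(to((.5435,.0653,.2175),.2275+np.pi/2))
p,d=robot.snapshot("top"); crop("t",p,240,180,150,120,5,"pics/a1.png")
p,d=robot.snapshot("scene"); crop("t",p,240,160,150,120,5,"pics/a2.png")
```

```text
[-0.47048007  0.50677037 -0.60906325] [0.54236995 0.06772373 0.25254783]
(array([-0.02665188,  0.00711994,  0.35041283]), array([-0.00289885, -0.00088268,  0.00044766]))
```

View pics/a1.png

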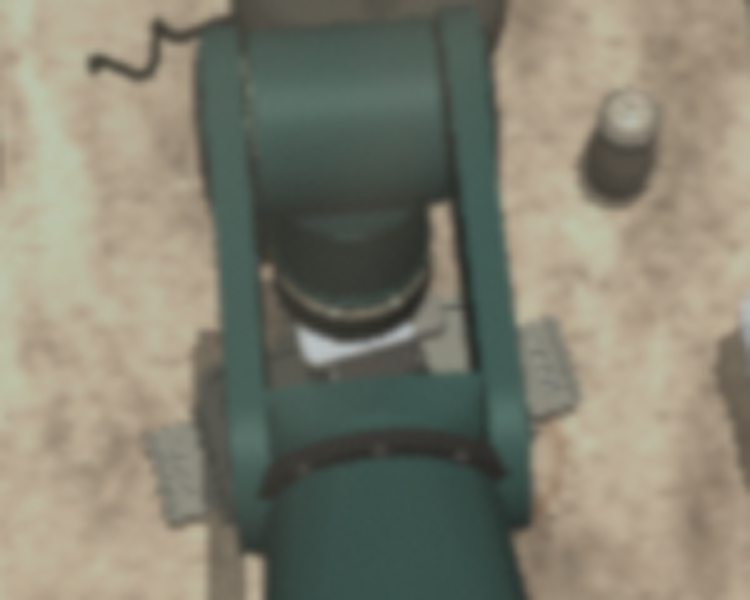

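View pics/a2.png

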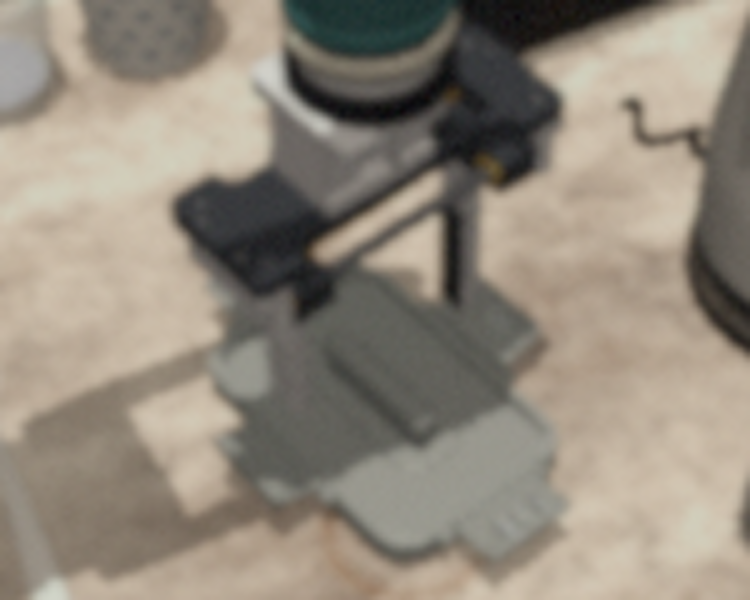

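The fingers straddle the bar. The open backs are close to the flap hinges, so I'll half-close the jaws before going down.

Request:
move_arm(
  increments=[
    [[0.5,-0.025,0.005,0,0.003,0,0],[0.5,-0.025,0.005,0,0.003,0,0],[0.5,-0.025,0.005,0.1,0.003,0,0],[0.5,-0.025,0.005,0.2,0.003,0,0],[0.5,-0.025,0.005,0.28,0.003,0,0],[0.5,-0.025,0.005,0.34,0.003,0,0],[0.5,-0.025,0.005,0.34,0.003,0,0]],
  ],
)

```text
time: 3.03
tool_pos: [0.5438, 0.0643, 0.218]
ee_rot: [-3.132, -0.001, 1.797]
wrist_force: [-0.4, -0.9, 0.4]
width: 0.051
```

Request:
move_arm(
  increments=[
    [[0,0,0,0,0,0,0],[0,0,0,0,0,0,0],[0,0,0,0,0,0,0],[0,0,0,0,0,0,0],[0,0,0,0,0,0,0],[0,0,0,0,0,0,0]],
  ],
)

```text
time: 3.53
tool_pos: [0.5448, 0.0643, 0.2211]
ee_rot: [-3.138, 0.0, 1.797]
wrist_force: [-1.2, -0.6, 1.4]
width: 0.0156
```

Request:
move_arm(
  increments=[
    [[0,0,0,-0.1,0,0,0],[0,0,0,-0.3,0,0,0],[0,0,0,-0.6,0,0,0],[0,0,0,-1,0,0,0],[0,0,0,-1,0,0,0],[0,0,0,-1,0,0,0]],
  ],
)

```text
time: 4.03
tool_pos: [0.5457, 0.0645, 0.3238]
ee_rot: [3.14, 0.001, 1.798]
wrist_force: [-0.1, -0.1, -4.9]
width: 0.0159
```

Request:
move_arm(
  increments=[
    [[0,0,0,-0.3,0,0,0],[0,0,0,-0.3,0,0,0],[0,0,0,-0.3,0,0,0]],
  ],
)

```text
time: 4.28
tool_pos: [0.5454, 0.0645, 0.3501]
ee_rot: [-3.138, 0.0, 1.797]
wrist_force: [0.2, 0.7, -3.6]
width: 0.0157
```

Run:
```python
from m import *
for n in("scene","top"):
    p,d=robot.snapshot(n); np.save(n+"1.npy",d); np.save(n+"1p.npy",p)
    o=robot.get_obs(); print(o["tool_pos"],o["ee_rot"],o["wrist_force"],o["width"],o["joint_positions"][5])
    cv2.imwrite(f"pics/b_{n}.png",p[:,:,::-1])
print(to((.538,-.224,.35),.1405+np.pi/2))
```

```text
[0.54508586 0.06444081 0.34882425] [-3.13486496e+00 -4.47857690e-04  1.79750748e+00] [-0.03923166 -0.5582423  -3.93391329] 0.01579073963706254 -0.21207528630527522
[0.54490475 0.06444754 0.34814545] [-3.13324856e+00 -8.51359925e-04  1.79747931e+00] [-0.17232509 -0.23395004 -4.69776532] 0.015929058241393804 -0.2120462677514773
(array([-2.79514757, -0.71570685, -0.01495386]), array([-0.00533208, -0.00031275,  0.05486773]))
```

View pics/b_scene.png

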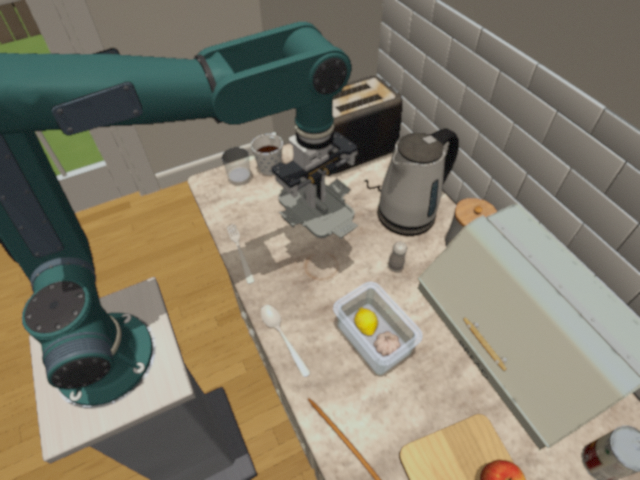

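The lid is held level, with about 4 N of weight on the wrist. Now across to the box.

Request:
move_arm(
  increments=[
    [[0,-0.4,-0.1,0,-0.002,0,0.055],[0,-0.8,-0.2,0,-0.004,0,0.055],[0,-1,-0.25,0,-0.004,0,0.055],[0,-1,-0.25,0,-0.004,0,0.055]],
  ],
)

```text
time: 4.72
tool_pos: [0.5429, -0.0424, 0.3481]
ee_rot: [-3.139, 0.002, 1.706]
wrist_force: [0.6, 0.2, -3.4]
width: 0.0159
```

Request:
move_arm(
  increments=[
    [[0,-0.4,-0.06,0,0,0,0],[0,-0.8,-0.12,0,0,0,0],[0,-1,-0.16,0,0,0,0],[0,-1,-0.16,0,0,0,0]],
  ],
)

```text
time: 5.05
tool_pos: [0.5411, -0.1432, 0.3483]
ee_rot: [-3.139, 0.0, 1.706]
wrist_force: [-0.5, 0.7, -4.3]
width: 0.0156
```

Run:
```python
from m import *
print(cur()[2]["wrist_force"],cur()[2]["tool_pos"],cur()[2]["ee_rot"]); print(to((.538,-.225,.315),.1405+np.pi/2))
```

```text
[-0.51912616  0.68587417 -4.2774705 ] [ 0.54107736 -0.14324007  0.34827077] [-3.13937067e+00  4.52361742e-04  1.70621729e+00]
(array([-0.80580858, -0.14013346,  0.33338447]), array([-0.00141529,  0.00028439, -0.00323373]))
```

Request:
move_arm(
  increments=[
    [[0,-0.3,-0.05,0,0,0,-0.0015],[0,-0.6,-0.1,0,0,0,-0.003],[0,-0.8,-0.14,0,0,0,-0.003],[0,-0.805,-0.14,0.12,0,0,-0.003],[0,-0.805,-0.14,0.24,0,0,-0.003],[0,-0.805,-0.14,0.33,0,0,-0.003],[0,-0.805,-0.14,0.33,0,0,-0.003],[0,-0.805,-0.14,0.33,0,0,-0.003]],
  ],
)

```text
time: 5.72
tool_pos: [0.5389, -0.22, 0.3157]
ee_rot: [-3.14, -0.003, 1.718]
wrist_force: [1.3, 0.5, -3.1]
width: 0.0159
```

Run:
```python
from m import *
for n in("scene","top"):
    p,d=robot.snapshot(n); np.save(n+"2.npy",d); np.save(n+"2p.npy",p)
    o=robot.get_obs(); print(o["tool_pos"],o["ee_rot"],o["wrist_force"],o["width"])
    if n=="scene": crop(n,p,310,220,140,140,4.2,"pics/c_scene.png")
    else: crop(n,p,360,190,130,110,5.4,"pics/c_top.png")
print(to((.538,-.225,.315),.1405+np.pi/2))
```

```text
[ 0.53913878 -0.2202512   0.31705618] [ 3.14092188e+00 -1.12979392e-03  1.71744681e+00] [ 0.15574835 -0.22486933 -3.20655823] 0.015976581252870492
[ 0.53927916 -0.2205399   0.31790736] [3.13962262e+00 1.32901347e-05 1.71724097e+00] [ 0.37372339 -0.60431051 -3.7914747 ] 0.015680221296011234
(array([-0.04225662, -0.01922014,  0.02903632]), array([1.25418509e-03, 4.73295771e-06, 3.78448401e-03]))
```

View pics/c_scene.png

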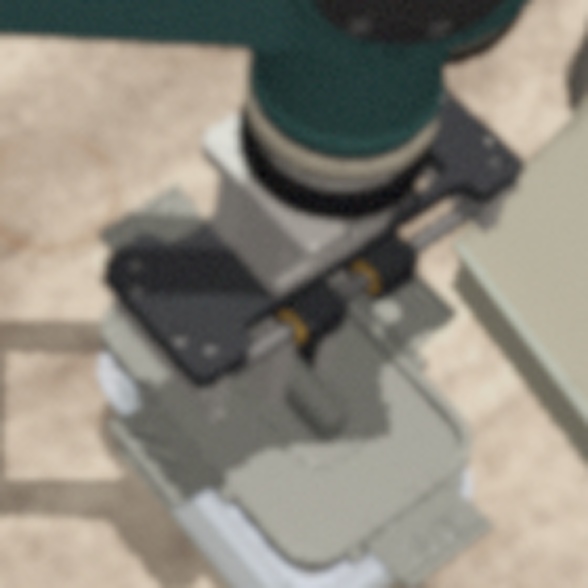

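View pics/c_top.png

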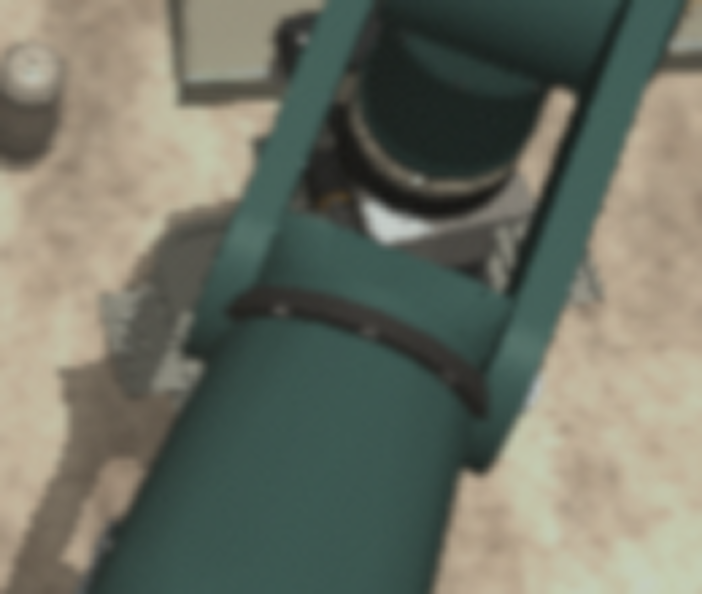

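Request:
move_arm(
  increments=[
    [[0,-0.042,-0.019,0.05,0,0,0.004],[0,-0.042,-0.019,0.08,0,0,0.004],[0,-0.042,-0.019,0.11,0,0,0.004],[0,-0.042,-0.019,0.13,0,0,0.004],[0,-0.042,-0.019,0.13,0,0,0.004],[0,-0.042,-0.019,0.13,0,0,0.004]],
  ],
)

```text
time: 6.32
tool_pos: [0.5377, -0.226, 0.3045]
ee_rot: [3.14, -0.0, 1.709]
wrist_force: [-0.1, 0.4, -3.7]
width: 0.0157
```

Run:
```python
from m import *
from f import *
p,d=robot.snapshot("scene"); np.save("scene3.npy",d)
o=robot.get_obs(); print(o["tool_pos"],o["ee_rot"],o["wrist_force"],o["width"])
print(to((.538,-.225,.300),.1405+np.pi/2))
# overlay: box rim at z=.08 fit and panel predicted
im=p[:,:,::-1].copy(); b=(.53809,-.22537,.1407); z=o["tool_pos"][2]-.2175
im=cv2.resize(im[220:390,290:470],None,fx=4,fy=4,interpolation=cv2.INTER_CUBIC)
tr=lambda q:np.round((q-[290,220]+.5)*4*16).astype(np.int32)
cv2.polylines(im,[tr(proj("scene",tf(rr(.118,.172,.08,.02),*b)))],True,(0,0,255),1,cv2.LINE_AA,4)
cv2.polylines(im,[tr(proj("scene",tf(rr(.112,.166,z+.015,.022),*b)))],True,(0,255,0),1,cv2.LINE_AA,4)
cv2.imwrite("pics/d.png",im[:600])
```

```text
[ 0.53777095 -0.22598049  0.30477837] [3.13987018e+00 4.55175585e-05 1.70944080e+00] [ 0.40719172 -0.26133108 -4.24380266] 0.015653294107730992
(array([0.0093964 , 0.00354122, 0.04778949]), array([ 1.09653077e-03,  2.99947082e-05, -1.18123935e-03]))
```

View pics/d.png

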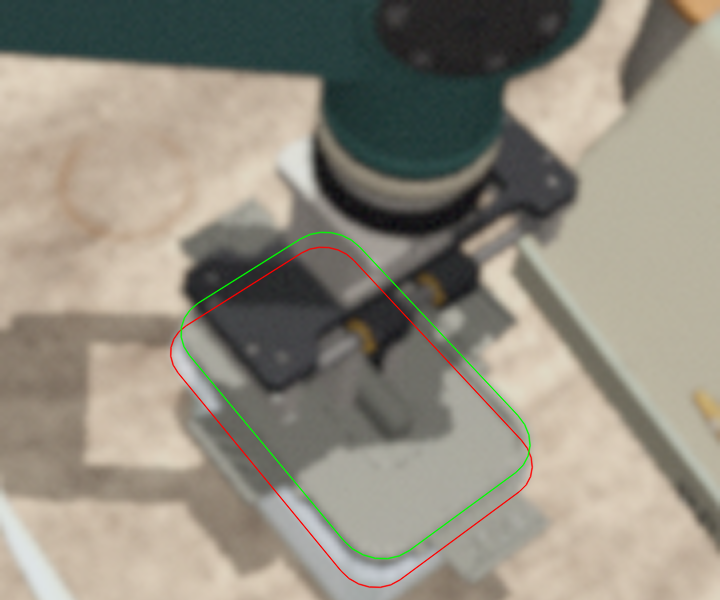

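Request:
move_arm(
  increments=[
    [[0,0.009,0.004,0.02,0,0,0],[0,0.009,0.004,0.04,0,0,0],[0,0.009,0.004,0.06,0,0,0],[0,0.009,0.004,0.08,0,0,0],[0,0.009,0.004,0.08,0,0,0]],
  ],
)

```text
time: 6.78
tool_pos: [0.5379, -0.2249, 0.296]
ee_rot: [3.141, -0.001, 1.71]
wrist_force: [0.4, 0.0, -4.2]
width: 0.0158
```

Request:
move_arm(
  increments=[
    [[0,0,0,0.015,0,0,0],[0,0,0,0.03,0,0,0],[0,0,0,0.03,0,0,0],[0,0,0,0.03,0,0,0]],
  ],
)

```text
time: 7.12
tool_pos: [0.538, -0.225, 0.2936]
ee_rot: [3.14, -0.0, 1.71]
wrist_force: [-1.1, 0.6, -4.3]
width: 0.0157
```

Request:
move_arm(
  increments=[
    [[0,0,0,0.01,0,0,0],[0,0,0,0.02,0,0,0],[0,0,0,0.03,0,0,0],[0,0,0,0.03,0,0,0]],
  ],
)

```text
time: 7.45
tool_pos: [0.5379, -0.2249, 0.2929]
ee_rot: [3.139, 0.001, 1.71]
wrist_force: [-3.8, 1.0, 4.9]
width: 0.0156
```

Request:
move_arm(
  increments=[
    [[0,0,0,0.01,0,0,0],[0,0,0,0.02,0,0,0],[0,0,0,0.03,0,0,0],[0,0,0,0.03,0,0,0],[0,0,0,0.03,0,0,0]],
  ],
)

```text
time: 7.87
tool_pos: [0.5377, -0.2248, 0.2928]
ee_rot: [3.138, 0.002, 1.71]
wrist_force: [-8.2, 3.5, 14.5]
width: 0.0156
```

Request:
move_arm(
  increments=[
    [[0,0.003,-0.006,-0.01,0,0,0],[0,0.003,-0.012,-0.01,0,0,0],[0,0.003,-0.012,-0.01,0,0,0],[0,0.003,-0.012,-0.01,0,0,0]],
  ],
)

```text
time: 8.2
tool_pos: [0.5372, -0.2248, 0.2928]
ee_rot: [3.136, 0.002, 1.71]
wrist_force: [-2.7, 2.3, 9.5]
width: 0.0158
```

Request:
move_arm(
  increments=[
    [[0,0.004,-0.018,-0.01,0,0,0],[0,0.004,-0.018,-0.01,0,0,0],[0,0.004,-0.018,0.01,0,0,0],[0,0.004,-0.018,0.01,0,0,0]],
  ],
)

```text
time: 8.53
tool_pos: [0.5362, -0.2247, 0.2928]
ee_rot: [3.132, 0.004, 1.71]
wrist_force: [0.3, 3.0, 14.1]
width: 0.0154
```

Request:
move_arm(
  increments=[
    [[0.5,0,0,-0.02,0,0,0],[0.5,0,0,-0.02,0,0,0],[0.5,0,0,-0.02,0,0,0],[0.5,0,0,-0.5,0,0,0],[0.5,0,0,-1,0,0,0],[0.5,0,0,-1,0,0,0]],
  ],
)

```text
time: 9.03
tool_pos: [0.5351, -0.2251, 0.3927]
ee_rot: [3.135, 0.004, 1.709]
wrist_force: [0.6, 0.3, 0.7]
width: 0.0469
```

Request:
move_arm(
  increments=[
    [[0.5,1,0,0,0,0,0],[0.5,1,0,0,0,0,0],[0.5,1,0,0,0,0,0],[0.5,1,0,0,0,0,0]],
  ],
)

```text
time: 9.37
tool_pos: [0.5205, -0.1228, 0.3872]
ee_rot: [3.141, -0.002, 1.713]
wrist_force: [0.7, -1.1, -0.9]
width: 0.047
```

Request:
move_arm(
  increments=[
    [[0.5,0.8,0,0,0,0,0],[0.5,0.8,0,0,0,0,0],[0.5,0.8,0,0,0,0,0]],
  ],
)

```text
time: 9.62
tool_pos: [0.5093, -0.0428, 0.3871]
ee_rot: [3.141, -0.003, 1.714]
wrist_force: [-0.1, -0.9, 0.4]
width: 0.0472
```

Run:
```python
from f import *
def cl(n,d):
    c=CP[n]; v,u=np.mgrid[0:480,0:640]
    q=cv2.undistortPointsIter(np.c_[u.ravel(),v.ravel()].astype(float).reshape(-1,1,2),c["mtx"],dist(c),None,None,(3,100,1e-10)).reshape(-1,2)
    return ((np.c_[q,np.ones(len(q))]*d.reshape(-1,1)-c["t"])@c["R"]).reshape(480,640,3)
for n in("scene","top"):
    p,d=robot.snapshot(n); np.save(n+"4.npy",d)
    X=cl(n,d); np.save(n+"X4.npy",X)
    if n=="scene": crop(n,p,310,250,140,140,4.2,"pics/e_scene.png")
    else: crop(n,p,360,190,130,110,5.4,"pics/e_top.png")
    c,s=np.cos(.1405),np.sin(.1405); dx=X[...,0]-.538; dy=X[...,1]+.224
    bx=c*dx+s*dy; by=-s*dx+c*dy
    for sx in(-1,1):
        for sy in(-1,1):
            m=(np.abs(bx*1-sx*.035)<.012)&(np.abs(by-sy*.055)<.02)&(X[...,2]>.06)&(X[...,2]<.13)
            print(n,sx,sy,m.sum(),np.median(X[m][:,2]))
print(robot.get_obs()["tool_pos"])
```

```text
scene -1 -1 236 0.0876417644427824
scene -1 1 199 0.08819053666970213
scene 1 -1 211 0.0878215237558638
scene 1 1 188 0.08837161559733975
top -1 -1 136 0.08654011727270788
top -1 1 142 0.08638673643916264
top 1 -1 135 0.08614105379044011
top 1 1 100 0.08624144033118686
[ 0.51002339 -0.0463231   0.38708175]
```

View pics/e_scene.png

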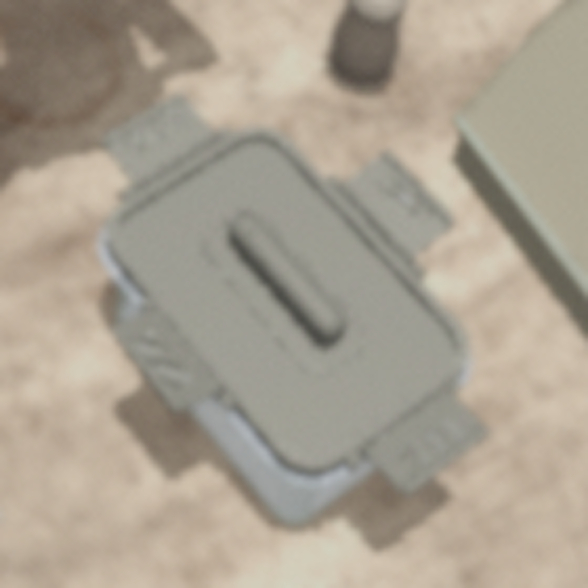

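View pics/e_top.png

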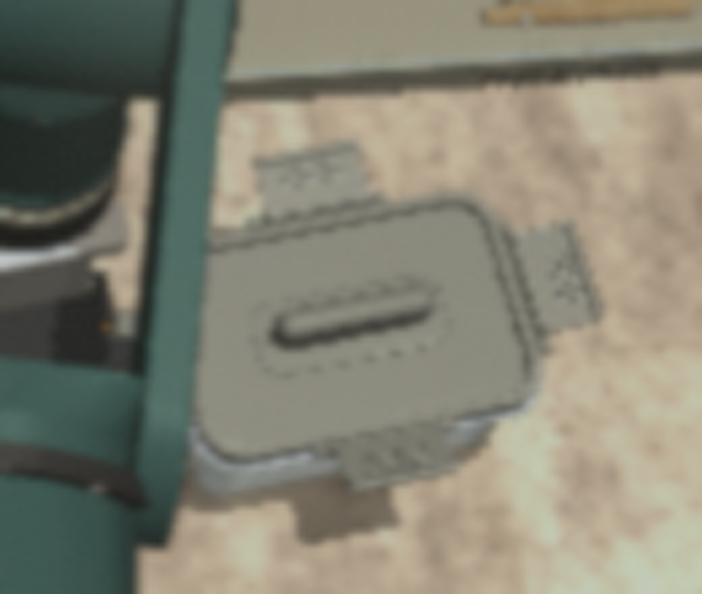

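The lid is seated: the panel corners read 0.086 to 0.088 m, where 0.087 is expected, and it is level. I'll start with the +y flap.

```bash
cat >> m.py <<'E'
C=np.array([.538,-.2245]); A=.1405
def fl(k,ri,z,p=None,R=None,half=.008):
    a=A+(k-1)*np.pi/2; u=np.array([np.cos(a),np.sin(a)]); h=(.059,.086)[(k-1)%2]
    return np.r_[C+u*(h+ri+half),.2902+z]
def rel(k):
    p,R,o=cur(); a=A+(k-1)*np.pi/2; u=np.array([np.cos(a),np.sin(a)]); h=(.059,.086)[(k-1)%2]
    d=p[:2]-C; z=R.as_matrix()[:,2]; tip=p+z*.1992
    dt=tip[:2]-C
    print("ri %.1f tip_ri %.1f lat %.1f z %.1f mm"%((d@u-h-.008)*1e3,(dt@u-h-.008)*1e3,(-d[0]*u[1]+d[1]*u[0])*1e3,(p[2]-.2902)*1e3),"F in/lat/z",np.round([o["wrist_force"][:2]@u,-o["wrist_force"][0]*u[1]+o["wrist_force"][1]*u[0],o["wrist_force"][2]],1),"tilt",np.round(z[:2],4),"t",o["time"])
E
python3 - <<'E'
from m import *
rel(2); print(to(fl(2,.022,.025),A+np.pi/2))
E
```

```text
ri 86.3 tip_ri 86.1 lat 2.7 z 96.9 mm F in/lat/z [ 0.6 -0.5 -0.4] tilt [ 0.0007 -0.0009] t 9.7167
(array([-0.64266597,  0.02714211,  0.71947787]), array([ 3.81793567e-04,  6.37559722e-04, -7.90089237e-05]))
```

Request:
move_arm(
  increments=[
    [[0,-0.2,0.027,0.2,0,0,0],[0,-0.4,0.027,0.4,0,0,0],[0,-0.6,0.027,0.6,0,0,0],[0,-0.643,0.027,0.7,0,0,0],[0,-0.643,0.027,0.72,0,0,0],[0,-0.643,0.027,0.72,0,0,0],[0,-0.643,0.027,0.72,0,0,0]],
  ],
)

```text
time: 10.3
tool_pos: [0.5218, -0.1098, 0.3166]
ee_rot: [3.139, 0.0, 1.709]
wrist_force: [-0.5, -0.3, 0.0]
width: 0.0038
```

Run:
```python
from m import *
rel(2); print(to(fl(2,.022,.0075),A+np.pi/2),robot.get_obs()["width"])
p,d=robot.snapshot("scene"); crop("s",p,310,220,140,140,4.2,"pics/g1.png")
```

```text
ri 21.8 tip_ri 21.8 lat -0.1 z 26.4 mm F in/lat/z [-0.2  0.5  0. ] tilt [0.0027 0.0001] t 10.3
(array([ 0.00185114, -0.00115522,  0.1891336 ]), array([ 0.00173664,  0.00015677, -0.00135172])) 0.0037852320855634443
```

View pics/g1.png

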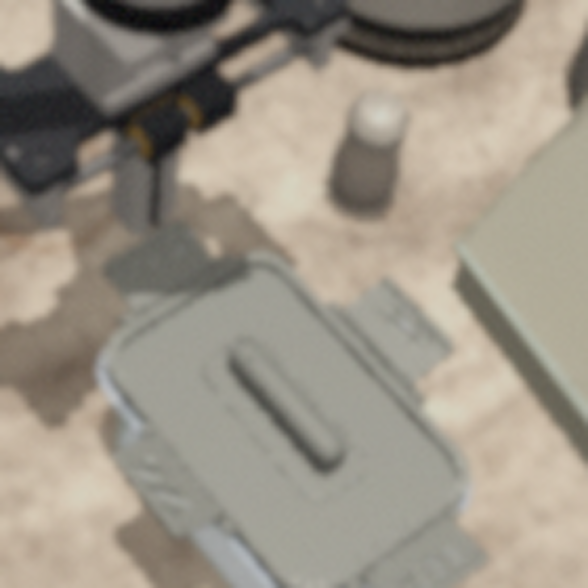

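Request:
move_arm(
  increments=[
    [[0,0,0,0.08,0,0,0],[0,0,0,0.14,0,0,0],[0,0.005,0,0.19,0,0,0],[0,0.01,0,0.22,0,0,0],[0,0.015,0,0.255,0,0,0],[0,0.015,0,0.29,0,0,0],[0,0.015,0,0.29,0,0,0]],
  ],
)

```text
time: 10.93
tool_pos: [0.5212, -0.1081, 0.2858]
ee_rot: [3.141, -0.001, 1.71]
wrist_force: [-0.3, -0.1, 0.3]
width: 0.0001
```

Run:
```python
from m import *
rel(2); print(to(fl(2,.017,-.032),A+np.pi/2),robot.get_obs()["width"])
p,d=robot.snapshot("scene"); crop("s",p,310,220,140,140,4.2,"pics/g2.png")
```

```text
ri 23.6 tip_ri 23.8 lat 0.3 z -4.4 mm F in/lat/z [-0.1  0.4  0.3] tilt [0.0003 0.0007] t 10.9333
(array([-0.06637255,  0.00294049,  0.27606728]), array([ 0.00022607, -0.000432  , -0.00102575])) 0.0001365375579643428
```

View pics/g2.png

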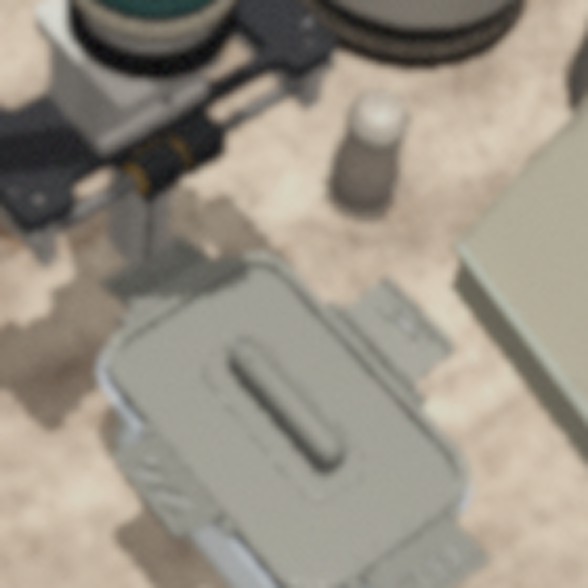

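Run:
```python
from m import *
p,d=robot.snapshot("scene"); crop("s",p,325,255,60,50,12,"pics/g3.png")
print(proj("scene",[np.r_[fl(2,r,0)[:2],.0866] for r in (.022,.014,.030)]))
```

```text
[[341.99704773 279.99952962]
 [344.23330503 282.5444127 ]
 [339.77966789 277.47595543]]
```

View pics/g3.png

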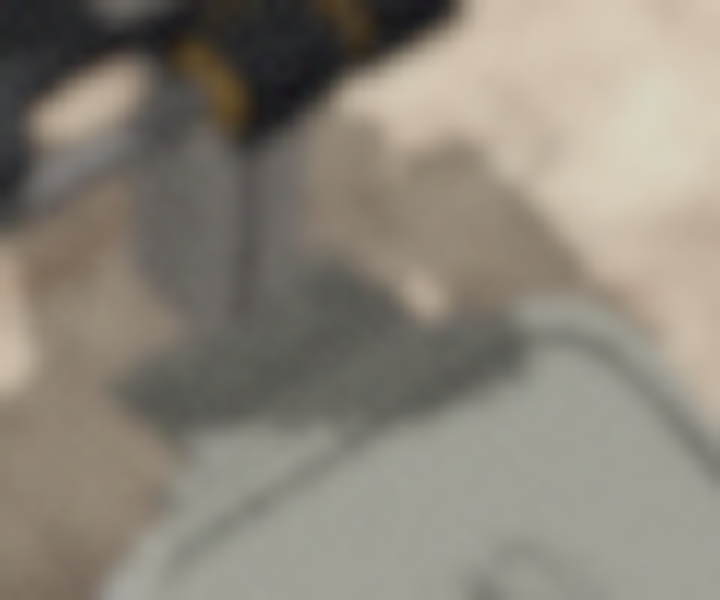

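Run:
```python
from m import *
for n in("scene","top"):
    X=np.load(n+"X4.npy")
    for k in(1,2,3,4):
        a=A+(k-1)*np.pi/2; h=(.059,.086)[(k-1)%2]; c,s=np.cos(a),np.sin(a)
        dx=X[...,0]-C[0]; dy=X[...,1]-C[1]; r=(c*dx+s*dy-h)*1e3; l=(-s*dx+c*dy)*1e3; z=(X[...,2]-.091)*1e3
        print(n,k,[ (b,int(m.sum()),round(float(np.median(z[m])),1)) for b in range(-6,42,4) for m in[(np.abs(r-b)<2)&(np.abs(l)<22)&(z>-30)&(z<50)] if m.sum()>3])
```

```text
scene 1 [(-6, 44, 2.2), (-2, 52, 3.6), (2, 44, 7.1), (6, 36, 7.8), (10, 48, 9.3), (14, 39, 10.4), (18, 38, 11.6), (22, 46, 11.8), (26, 35, 14.6)]
scene 2 [(-6, 37, 2.9), (-2, 47, 3.9), (2, 34, 6.7), (6, 36, 6.9), (10, 37, 7.3), (14, 34, 7.9), (18, 39, 8.4), (22, 32, 8.6), (26, 38, 10.8), (30, 5, 8.7)]
scene 3 [(-6, 42, 2.0), (-2, 25, 4.6), (2, 38, 7.4), (6, 36, 9.1), (10, 36, 9.9), (14, 41, 11.6), (18, 35, 13.1), (22, 42, 14.9), (26, 43, 16.0)]
scene 4 [(-6, 38, 1.3), (-2, 32, 2.3), (2, 38, 7.3), (6, 42, 8.2), (10, 44, 8.3), (14, 43, 9.1), (18, 48, 10.0), (22, 41, 10.2), (26, 44, 12.2), (30, 29, 12.1)]
top 1 [(-6, 36, -0.4), (-2, 27, 1.4), (2, 30, 5.5), (6, 27, 5.2), (10, 28, 7.6), (14, 24, 8.2), (18, 29, 9.5), (22, 27, 10.6), (26, 20, 12.5)]
top 2 [(-6, 6, 0.9), (22, 6, 6.5)]
top 3 [(-6, 27, 1.0), (-2, 16, 3.2), (2, 27, 6.7), (6, 25, 7.0), (10, 21, 9.4), (14, 25, 10.5), (18, 24, 12.7), (22, 26, 13.8), (26, 19, 14.2)]
top 4 [(-6, 31, 1.7), (-2, 31, 3.1), (2, 29, 5.5), (6, 25, 6.3), (10, 25, 6.2), (14, 29, 8.4), (18, 25, 9.7), (22, 27, 8.6), (26, 20, 9.7), (30, 4, 6.5)]
```

```bash
cat >> m.py <<'E'
def cl(n,d):
    c=CP[n]; v,u=np.mgrid[0:480,0:640]
    q=cv2.undistortPointsIter(np.c_[u.ravel(),v.ravel()].astype(float).reshape(-1,1,2),c["mtx"],dist(c),None,None,(3,100,1e-10)).reshape(-1,2)
    return ((np.c_[q,np.ones(len(q))]*d.reshape(-1,1)-c["t"])@c["R"]).reshape(480,640,3)
def prof(n,k,lr=(-22,22)):
    p,d=robot.snapshot(n); X=cl(n,d)
    a=A+(k-1)*np.pi/2; h=(.059,.086)[(k-1)%2]; c,s=np.cos(a),np.sin(a)
    dx=X[...,0]-C[0]; dy=X[...,1]-C[1]; r=(c*dx+s*dy-h)*1e3; l=(-s*dx+c*dy)*1e3; z=(X[...,2]-.091)*1e3
    print(n,k,[ (b,int(m.sum()),round(float(np.median(z[m])),1)) for b in range(-6,42,4) for m in[(np.abs(r-b)<2)&(l>lr[0])&(l<lr[1])&(z>-60)&(z<50)] if m.sum()>3])
    return p
E
python3 - <<'E'
from m import *
prof("scene",2,(-24,-14)); prof("scene",2,(14,24))
E
```

```text
scene 2 [(-6, 9, 1.8), (-2, 10, 3.6), (2, 8, 5.4), (6, 6, 4.2), (10, 6, 3.1), (14, 5, 0.0), (18, 6, -0.5), (22, 6, -2.7), (26, 5, -3.5)]
scene 2 [(-6, 5, 1.8), (-2, 13, 4.1), (2, 7, 5.7), (6, 6, 5.0), (10, 7, 2.6), (14, 5, 0.6), (18, 7, -0.4), (22, 6, -2.3), (26, 7, -3.3)]
```

The depth profile shows flap 2 following the finger, at about +0.4 rad with almost no force. I'll continue.

Request:
move_arm(
  increments=[
    [[0,-0.008,0.003,0.045,0,0,0],[0,-0.016,0.003,0.09,0,0,0],[0,-0.03,0.003,0.135,0,0,0],[0,-0.046,0.003,0.18,0,0,0],[0,-0.056,0.003,0.22,0,0,0],[0,-0.064,0.003,0.255,0,0,0],[0,-0.064,0.003,0.28,0,0,0],[0,-0.064,0.003,0.28,0,0,0]],
  ],
)

```text
time: 11.8
tool_pos: [0.5224, -0.1145, 0.2576]
ee_rot: [-3.142, -0.001, 1.709]
wrist_force: [0.1, 0.5, -0.2]
width: 0.0005
```

Run:
```python
from m import *
rel(2); prof("scene",2,(14,24))
rel(2)
```

```text
ri 17.1 tip_ri 17.3 lat 0.0 z -32.6 mm F in/lat/z [ 0.4 -0.1 -0.2] tilt [-0.0002  0.0009] t 11.8
scene 2 [(-6, 9, 2.8), (-2, 7, 2.6), (2, 8, 3.6)]
ri 17.1 tip_ri 17.2 lat -0.0 z -32.1 mm F in/lat/z [ 1.4 -0.  -0.3] tilt [0.0003 0.0008] t 11.85
```

Request:
move_arm(
  increments=[
    [[0,-0.012,0,0,0,0,0],[0,-0.024,0,0,0,0,0],[0,-0.036,0,0,0,0,0],[0,-0.045,0,0,0,0,0]],
  ],
)

```text
time: 12.18
tool_pos: [0.5232, -0.1181, 0.2583]
ee_rot: [3.14, -0.004, 1.71]
wrist_force: [-0.8, 6.6, -1.7]
width: 0.0003
```

Run:
```python
from m import *
rel(2)
```

```text
ri 13.4 tip_ri 14.2 lat -0.2 z -31.9 mm F in/lat/z [ 6.7 -0.1 -1.7] tilt [0.0007 0.0038] t 12.1833
```

Request:
move_arm(
  increments=[
    [[0,-0.01,0,0,0,0,0],[0,-0.02,0,0,0,0,0],[0,-0.02,0,0,0,0,0]],
  ],
)

```text
time: 12.43
tool_pos: [0.5234, -0.1194, 0.2579]
ee_rot: [3.141, -0.006, 1.71]
wrist_force: [-0.2, 6.6, -2.5]
width: 0.0006
```

Run:
```python
from m import *
rel(2)
```

```text
ri 12.1 tip_ri 13.2 lat -0.3 z -32.3 mm F in/lat/z [ 6.5 -0.7 -2.5] tilt [0.0002 0.0058] t 12.4333
```

Request:
move_arm(
  increments=[
    [[0,-0.01,0,0,0,0,0],[0,-0.02,0,0,0,0,0],[0,-0.02,0,0,0,0,0]],
  ],
)

```text
time: 12.68
tool_pos: [0.5236, -0.121, 0.2574]
ee_rot: [3.141, -0.007, 1.71]
wrist_force: [-0.1, 8.5, -2.7]
width: 0.0005
```

Request:
move_arm(
  increments=[
    [[0,-0.01,0,0,0,0,0],[0,-0.02,0,0,0,0,0],[0,-0.02,0,0,0,0,0]],
  ],
)

```text
time: 12.93
tool_pos: [0.5239, -0.1243, 0.2582]
ee_rot: [3.141, -0.003, 1.71]
wrist_force: [-0.9, 5.5, -2.6]
width: 0.0003
```

Run:
```python
from m import *
rel(2)
```

```text
ri 7.2 tip_ri 7.7 lat -0.1 z -32.0 mm F in/lat/z [ 5.5  0.1 -2.6] tilt [0.0001 0.0027] t 12.9333
```

Force fell from 8.5 to 5.5 N as the tip jumped from about 11 to 7.7 mm, which looks like the snap. I'll back off and check.

Request:
move_arm(
  increments=[
    [[0,0.1,0,0,0,0,0],[0,0.3,0,0,0,0,0],[0,0.3,0,-0.3,0,0,0],[0,0.3,0,-0.7,0,0,0],[0,0.3,0,-0.8,0,0,0],[0,0.3,0,-0.8,0,0,0]],
  ],
)

```text
time: 13.43
tool_pos: [0.5209, -0.0957, 0.3445]
ee_rot: [3.13, 0.007, 1.709]
wrist_force: [0.9, -0.7, 1.0]
width: 0.0002
```

Run:
```python
from m import *
rel(2); p=prof("scene",2); crop("s",p,310,240,140,120,5,"pics/i1.png")
print(to(fl(3,.03,.04),A),to(fl(3,.03,.04),A+np.pi),robot.get_obs()["joint_positions"])
```

```text
ri 35.9 tip_ri 34.6 lat -1.1 z 54.3 mm F in/lat/z [-0.8 -0.8  1. ] tilt [ 0.0128 -0.0048] t 13.4333
scene 2 [(-6, 33, 2.0), (-2, 45, 3.5), (2, 22, 3.8)]
(array([-1.30271398, -0.9734334 ,  0.11000738]), array([ 0.00555022, -0.00158261,  0.99863626])) (array([-1.30271398, -0.9734334 ,  0.11000738]), array([ 0.00158354,  0.00555346, -1.00135163])) [-2.88712724e-01  5.90447107e-02  1.52639622e+00 -6.48381990e-04
  1.54801306e+00 -4.27067925e-01]
```

View pics/i1.png

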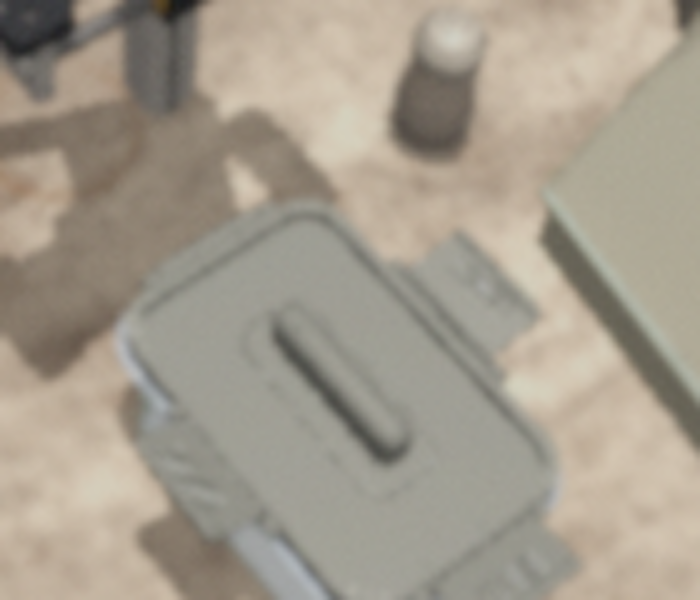

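Flap 2 stays down. Next is flap 4, over the lid in the same orientation.

Request:
move_arm(
  increments=[
    [[0,-0.3,0,0,0,0,0],[0,-0.7,0,0,0,0,0],[0,-1,0,0,0,0,0],[0,-1,0,0,0,0,0]],
  ],
)

```text
time: 13.82
tool_pos: [0.5334, -0.1989, 0.3358]
ee_rot: [-3.139, 0.002, 1.704]
wrist_force: [0.0, -0.3, -0.5]
width: 0.0004
```

Request:
move_arm(
  increments=[
    [[0,-0.4,0,0,0,0,0],[0,-0.7,0,0,0,0,0],[0,-1,0,0,0,0,0],[0,-1,0,0,0,0,0]],
  ],
)

```text
time: 14.15
tool_pos: [0.547, -0.2975, 0.3356]
ee_rot: [-3.14, 0.001, 1.705]
wrist_force: [-0.7, 0.1, 0.2]
width: 0.0004
```

Run:
```python
from m import *
rel(4);print(to(fl(4,.022,.025),A+np.pi/2))
```

```text
ri -20.5 tip_ri -20.4 lat -1.3 z 45.4 mm F in/lat/z [-0.2 -0.7  0.2] tilt [-0.0019 -0.0008] t 14.15
(array([-0.4246022 ,  0.01614259,  0.20441993]), array([-0.00126315,  0.00034333, -0.00430877]))
```

Request:
move_arm(
  increments=[
    [[0,-0.25,0.016,0,0,0,0.004],[0,-0.425,0.016,0,0,0,0.004],[0,-0.425,0.016,0.1,0,0,0.004],[0,-0.425,0.016,0.2,0,0,0.004],[0,-0.425,0.016,0.2,0,0,0.004],[0,-0.425,0.016,0.2,0,0,0.004]],
  ],
)

```text
time: 14.65
tool_pos: [0.5547, -0.3335, 0.3163]
ee_rot: [-3.14, -0.004, 1.704]
wrist_force: [0.1, 0.4, -0.1]
width: 0.0005
```

Run:
```python
from m import *
rel(4);print(to(fl(4,.0235,-.004),A+np.pi/2))
```

```text
ri 16.3 tip_ri 15.6 lat 1.3 z 26.1 mm F in/lat/z [-0.4  0.1 -0.1] tilt [-0.002   0.0033] t 14.65
(array([-0.07331236, -0.01173924,  0.30096253]), array([-0.00098991, -0.00227717, -0.00434566]))
```

Request:
move_arm(
  increments=[
    [[0,0,0,0,0,0,0],[0,0,0,0,0,0,0],[0,0,0,0,0,0,0]],
  ],
)

```text
time: 14.9
tool_pos: [0.5551, -0.3346, 0.3196]
ee_rot: [3.139, 0.001, 1.704]
wrist_force: [0.5, 0.1, 1.1]
width: 0.0002
```

Run:
```python
from m import *
rel(4);print(to(fl(4,.0235,-.004),A+np.pi/2))
```

```text
ri 17.4 tip_ri 17.6 lat 1.6 z 29.4 mm F in/lat/z [0.  0.5 1.1] tilt [ 0.0027 -0.0006] t 14.9
(array([-0.06046729, -0.01600139,  0.33375948]), array([ 0.00163257,  0.00058108, -0.00467438]))
```

Request:
move_arm(
  increments=[
    [[0,-0.045,-0.015,0.05,0,0,-0.004],[0,-0.045,-0.015,0.12,0,0,-0.004],[0,-0.045,-0.015,0.19,0,0,-0.004],[0,-0.05,-0.015,0.23,0,0,-0.004],[0,-0.06,-0.015,0.27,0,0,-0.004],[0,-0.06,-0.015,0.31,0,0,-0.004],[0,-0.06,-0.015,0.31,0,0,-0.004]],
  ],
)

```text
time: 15.48
tool_pos: [0.5542, -0.3413, 0.2863]
ee_rot: [3.141, -0.001, 1.709]
wrist_force: [0.6, -0.2, -0.4]
width: 0.0006
```

Run:
```python
from m import *
rel(4);print(to(fl(4,.017,-.032),A+np.pi/2)); prof("scene",4,(14,24));prof("scene",4,(-24,-14))
```

```text
ri 23.9 tip_ri 23.7 lat -0.4 z -3.9 mm F in/lat/z [ 0.3  0.5 -0.4] tilt [-0.      0.0014] t 15.4833
(array([0.06903802, 0.00338126, 0.28126428]), array([ 0.0001056 , -0.00087381, -0.00123182]))
scene 4 []
scene 4 []
```

Request:
move_arm(
  increments=[
    [[0,0.008,0.003,0.045,0,0,0],[0,0.016,0.003,0.09,0,0,0],[0,0.03,0.003,0.135,0,0,0],[0,0.046,0.003,0.18,0,0,0],[0,0.058,0.003,0.22,0,0,0],[0,0.068,0.003,0.255,0,0,0],[0,0.068,0.003,0.28,0,0,0],[0,0.068,0.003,0.28,0,0,0]],
  ],
)

```text
time: 16.25
tool_pos: [0.5536, -0.3344, 0.2586]
ee_rot: [3.141, -0.001, 1.71]
wrist_force: [0.2, -0.7, 0.7]
width: 0.0006
```

Request:
move_arm(
  increments=[
    [[0,0.012,0,0,0,0,0],[0,0.024,0,0,0,0,0],[0,0.036,0,0,0,0,0],[0,0.045,0,0,0,0,0]],
  ],
)

```text
time: 16.58
tool_pos: [0.5532, -0.3307, 0.2601]
ee_rot: [3.139, 0.003, 1.709]
wrist_force: [1.3, -4.0, -2.9]
width: 0.0004
```

Run:
```python
from m import *
rel(4)
p,d=robot.snapshot("scene"); crop("s",p,310,240,140,120,5,"pics/j1.png")
```

```text
ri 13.3 tip_ri 13.8 lat 0.1 z -30.1 mm F in/lat/z [ 4.2  0.7 -2.9] tilt [ 0.0025 -0.0024] t 16.5833
```

View pics/j1.png

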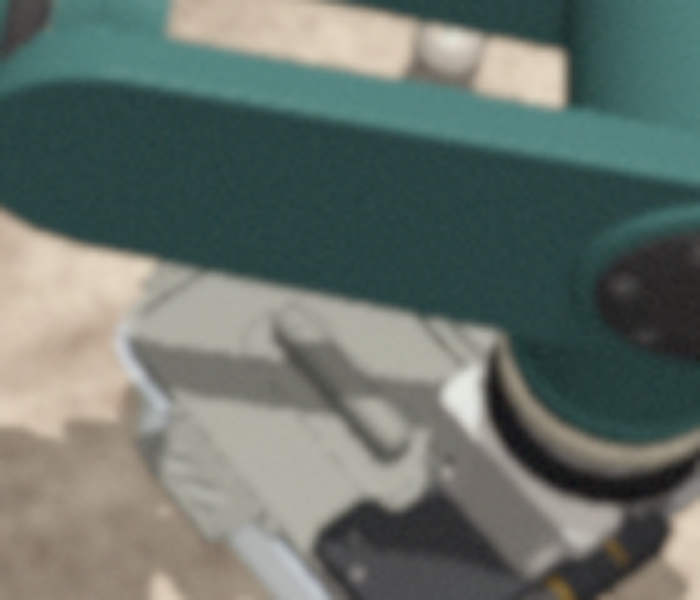

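The same pattern as flap 2. I'll keep pressing slowly.

Request:
move_arm(
  increments=[
    [[0,0.01,0,0,0,0,0],[0,0.02,0,0,0,0,0],[0,0.03,0,0,0,0,0],[0,0.035,0,0,0,0,0]],
  ],
)

```text
time: 16.97
tool_pos: [0.5527, -0.3283, 0.2601]
ee_rot: [3.139, 0.006, 1.709]
wrist_force: [2.0, -7.8, -3.7]
width: 0.0007
```

Request:
move_arm(
  increments=[
    [[0,0.01,0,0,0,0,0],[0,0.02,0,0,0,0,0],[0,0.02,0,0,0,0,0]],
  ],
)

```text
time: 17.22
tool_pos: [0.5524, -0.3267, 0.2601]
ee_rot: [3.139, 0.007, 1.708]
wrist_force: [2.2, -10.1, -4.3]
width: 0.0003
```

Run:
```python
from m import *
rel(4)
```

```text
ri 9.2 tip_ri 10.5 lat -0.1 z -30.1 mm F in/lat/z [10.3  0.7 -4.3] tilt [ 0.0034 -0.0064] t 17.2167
```

Request:
move_arm(
  increments=[
    [[0,0.01,0,0,0,0,0],[0,0.015,0,0,0,0,0],[0,0.015,0,0,0,0,0]],
  ],
)

```text
time: 17.47
tool_pos: [0.5521, -0.3242, 0.2603]
ee_rot: [3.139, 0.004, 1.709]
wrist_force: [0.8, -6.0, -2.1]
width: 0.0004
```

Run:
```python
from m import *
rel(4)
```

```text
ri 6.7 tip_ri 7.4 lat 0.0 z -29.9 mm F in/lat/z [ 6.  -0.  -2.1] tilt [ 0.0027 -0.0033] t 17.4667
```

Request:
move_arm(
  increments=[
    [[0,-0.1,0,0,0,0,0],[0,-0.3,0,0,0,0,0],[0,-0.3,0,-0.3,0,0,0],[0,-0.3,0,-0.7,0,0,0],[0,-0.3,-0.2,-0.8,0,0,0],[0,-0.3,-0.5,-0.8,0,0,0],[0,-0.3,-0.8,-0.8,0,0,0],[0,-0.3,-1,-0.8,0,0,0]],
  ],
)

```text
time: 18.13
tool_pos: [0.4555, -0.3665, 0.3402]
ee_rot: [3.14, -0.002, 1.71]
wrist_force: [0.5, 0.1, -0.2]
width: 0.0006
```

Run:
```python
from m import *
rel(4);print(to(fl(3,.022,.045),A))
p=prof("scene",4);crop("s",p,310,240,140,120,5,"pics/j2.png")
```

```text
ri 35.0 tip_ri 34.7 lat -101.6 z 50.0 mm F in/lat/z [-0.   0.5 -0.2] tilt [0.0014 0.002 ] t 18.1333
(array([1.29011091, 0.12341806, 0.05244514]), array([-6.27811117e-05, -1.69502431e-03,  9.98983703e-01]))
scene 4 []
```

View pics/j2.png

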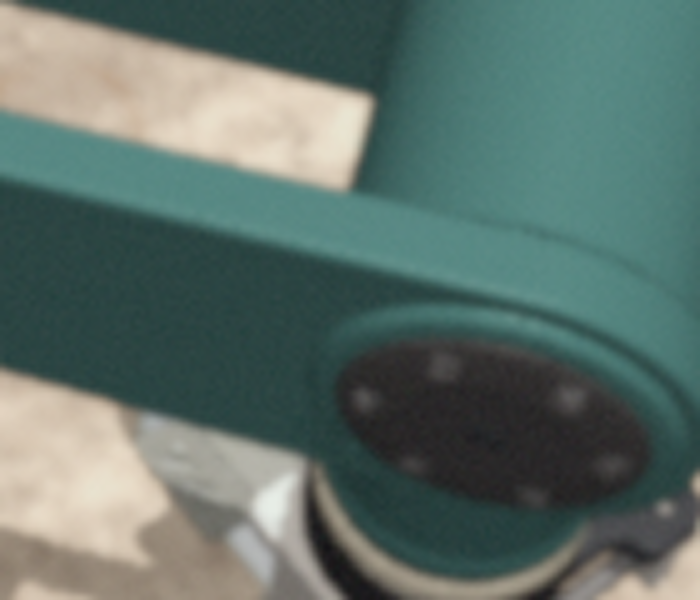

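Flap 4 is hidden behind the arm. I'll turn 90° and go to flap 3, and check flap 4 with the top camera.

Request:
move_arm(
  increments=[
    [[0,0.2,0.02,0,0,0,0.5],[0,0.4,0.04,0,0,0,0.5],[0,0.5,0.05,0,0,0,0.5],[0,0.6,0.06,0,0,0,0.5],[0,0.6,0.06,0,0,0,0.5],[0,0.6,0.06,0,0,0,0.5],[0,0.6,0.06,0,0,0,0.5]],
  ],
)

```text
time: 18.77
tool_pos: [0.4553, -0.3056, 0.3397]
ee_rot: [-3.142, -0.003, 0.921]
wrist_force: [0.5, 0.2, 0.2]
width: 0.0004
```

Request:
move_arm(
  increments=[
    [[0,0,0,0,0,0,0.5],[0,0,0,0,0,0,0.5],[0,0,0,0,0,0,0.5],[0,0,0,0,0,0,0.5],[0,0,0,0,0,0,0.5],[0,0,0,0,0,0,0.5],[0,0,0,0,0,0,0.5],[0,0,0,0,0,0,0.5]],
  ],
)

```text
time: 19.43
tool_pos: [0.4552, -0.306, 0.3395]
ee_rot: [-3.139, -0.002, 0.139]
wrist_force: [-0.4, -0.1, 0.6]
width: 0.0008
```

Run:
```python
from m import *
rel(3);print(to(fl(3,.022,.03),A)); print(robot.get_obs()["joint_positions"])
```

```text
ri 26.4 tip_ri 26.0 lat 69.1 z 49.3 mm F in/lat/z [ 0.5 -0.   0.6] tilt [0.0016 0.0024] t 19.4333
(array([ 0.04206231, -0.69108795,  0.19483506]), array([-0.00135672, -0.00121868, -0.00102214]))
[-0.69600538  0.1057164   1.47997068  0.00284953  1.5562026   0.73585452]
```

Request:
move_arm(
  increments=[
    [[0,0.09,-0.3,0,0,0,-0.001],[0,0.09,-0.6,0.1,0,0,-0.001],[0,0.09,-0.69,0.195,0,0,-0.001],[0,0.09,-0.69,0.195,0,0,-0.001],[0,0.09,-0.69,0.195,0,0,-0.001],[0,0.09,-0.69,0.195,0,0,-0.001]],
  ],
)

```text
time: 19.93
tool_pos: [0.4545, -0.2374, 0.3207]
ee_rot: [3.141, -0.002, 0.141]
wrist_force: [1.1, 0.3, 0.5]
width: 0.0004
```

Run:
```python
from m import *
rel(3);print(to(fl(3,.023,-.004),A))
p=prof("top",4);crop("s",p,375,205,130,100,6,"pics/k1.png")
p,d=robot.snapshot("scene");crop("s",p,310,250,140,120,5,"pics/k2.png")
```

```text
ri 17.4 tip_ri 17.0 lat 1.1 z 30.5 mm F in/lat/z [-1.2 -0.2  0.5] tilt [ 0.0023 -0.0002] t 19.9333
(array([-0.05642603, -0.01095083,  0.34475926]), array([ 3.39370423e-04, -1.44892615e-03,  9.99761140e-05]))
top 4 []
```

View pics/k1.png

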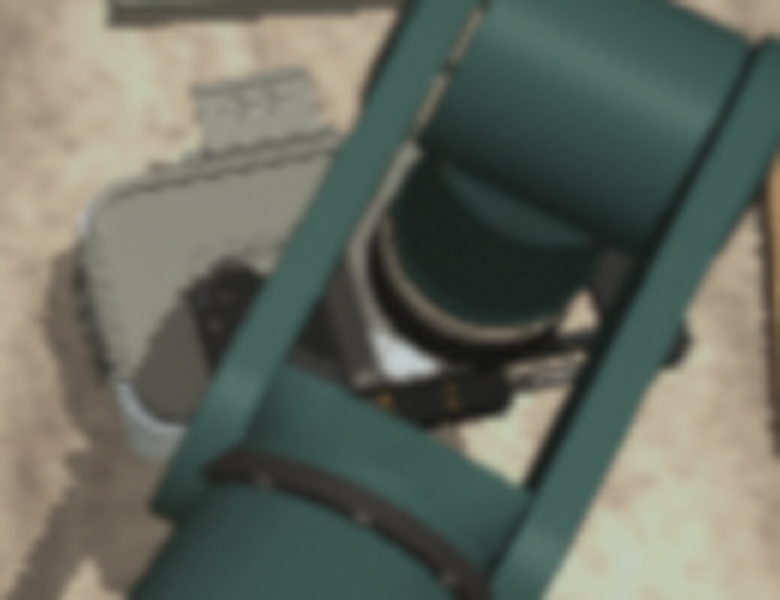

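View pics/k2.png

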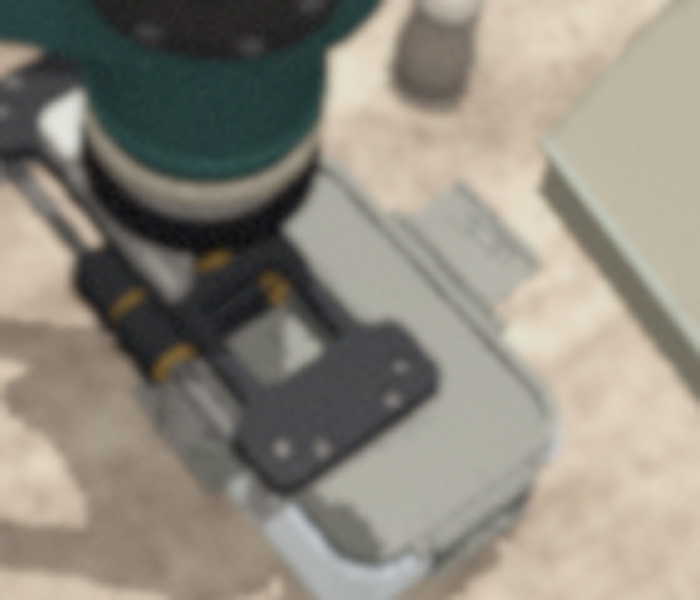

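Flap 4 is down. Now flap 3.

Request:
move_arm(
  increments=[
    [[0,0,-0.011,0.07,0,0,0],[0,0,-0.011,0.13,0,0,0],[0,-0.012,-0.011,0.18,0,0,0],[0,-0.026,-0.011,0.225,0,0,0],[0,-0.04,-0.011,0.27,0,0,0],[0,-0.05,-0.011,0.31,0,0,0],[0,-0.056,-0.011,0.345,0,0,0],[0,-0.056,-0.011,0.345,0,0,0]],
  ],
)

```text
time: 20.7
tool_pos: [0.4482, -0.2365, 0.2846]
ee_rot: [-3.141, -0.0, 0.14]
wrist_force: [-0.8, 0.2, -0.0]
width: 0.0001
```

Run:
```python
from m import *
rel(3);print(to(fl(3,.017,-.031),A)); prof("scene",3,(13,24))
p=prof("scene",3,(-24,-13));crop("s",p,310,250,140,120,5,"pics/k3.png")
```

```text
ri 23.6 tip_ri 23.6 lat -0.7 z -5.6 mm F in/lat/z [ 0.8 -0.3 -0. ] tilt [0.0002 0.001 ] t 20.7
(array([0.06617297, 0.0074613 , 0.25393667]), array([-0.00063717, -0.00018692, -0.00024652]))
scene 3 [(26, 7, -6.1), (30, 6, -6.9)]
scene 3 []
```

View pics/k3.png

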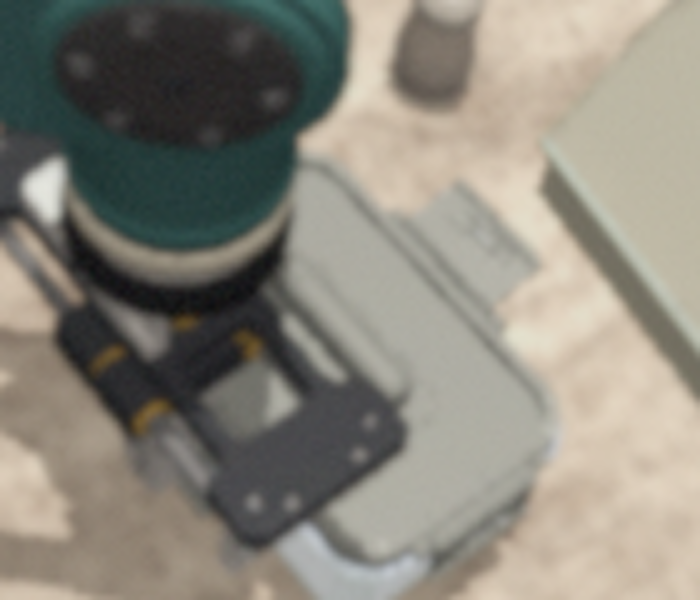

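Request:
move_arm(
  increments=[
    [[0,0.008,0.006,0.04,0,0,0],[0,0.016,0.006,0.08,0,0,0],[0,0.03,0.006,0.125,0,0,0],[0,0.046,0.006,0.165,0,0,0],[0,0.056,0.006,0.21,0,0,0],[0,0.066,0.006,0.245,0,0,0],[0,0.066,0.006,0.26,0,0,0],[0,0.066,0.006,0.26,0,0,0]],
  ],
)

```text
time: 21.47
tool_pos: [0.455, -0.2361, 0.2586]
ee_rot: [-3.14, -0.0, 0.14]
wrist_force: [-0.7, 0.3, -0.1]
width: 0.0005
```

Request:
move_arm(
  increments=[
    [[0,0.012,0,0,0,0,0],[0,0.024,0,0,0,0,0],[0,0.036,0,0,0,0,0],[0,0.045,0,0,0,0,0]],
  ],
)

```text
time: 21.8
tool_pos: [0.4589, -0.2357, 0.2589]
ee_rot: [-3.141, 0.003, 0.14]
wrist_force: [-6.4, -1.8, -1.3]
width: 0.0006
```

Run:
```python
from m import *
rel(3)
```

```text
ri 12.9 tip_ri 13.4 lat 0.0 z -31.3 mm F in/lat/z [ 6.6  0.8 -1.3] tilt [-0.0026  0.0002] t 21.8
```

Request:
move_arm(
  increments=[
    [[0,0.01,0,0,0,0,0],[0,0.02,0,0,0,0,0],[0,0.03,0,0,0,0,0],[0,0.03,0,0,0,0,0]],
  ],
)

```text
time: 22.13
tool_pos: [0.461, -0.2355, 0.2583]
ee_rot: [-3.141, 0.006, 0.14]
wrist_force: [-6.9, -1.7, -2.0]
width: 0.0005
```

Request:
move_arm(
  increments=[
    [[0,0.01,0,0,0,0,0],[0,0.015,0,0,0,0,0],[0,0.015,0,0,0,0,0]],
  ],
)

```text
time: 22.38
tool_pos: [0.4623, -0.2353, 0.2579]
ee_rot: [-3.14, 0.007, 0.14]
wrist_force: [-6.9, -1.8, -2.3]
width: 0.0007
```

Run:
```python
from m import *
rel(3)
```

```text
ri 9.5 tip_ri 10.8 lat 0.1 z -32.3 mm F in/lat/z [ 7.1  0.8 -2.3] tilt [-0.0069  0.0003] t 22.3833
```

Request:
move_arm(
  increments=[
    [[0,0.01,0,0,0,0,0],[0,0.015,0,0,0,0,0],[0,0.015,0,0,0,0,0]],
  ],
)

```text
time: 22.63
tool_pos: [0.4649, -0.2348, 0.2588]
ee_rot: [-3.141, 0.002, 0.14]
wrist_force: [-5.7, -0.2, -2.0]
width: 0.0007
```

Run:
```python
from m import *
rel(3)
```

```text
ri 6.8 tip_ri 7.2 lat -0.0 z -31.4 mm F in/lat/z [ 5.6 -0.6 -2. ] tilt [-0.0021  0.0007] t 22.6333
```

Request:
move_arm(
  increments=[
    [[0,-0.1,0,0,0,0,0],[0,-0.3,0,0,0,0,0],[0,-0.3,0,-0.3,0,0,0],[0,-0.3,0,-0.7,0,0,0],[0,-0.3,0,-1,0,0,0],[0,-0.3,0,-1,0,0,0]],
  ],
)

```text
time: 23.13
tool_pos: [0.4369, -0.2396, 0.3688]
ee_rot: [3.13, -0.016, 0.141]
wrist_force: [1.8, -0.5, 0.6]
width: 0.0006
```

Run:
```python
from m import *
rel(3); p=prof("scene",3);crop("s",p,300,230,150,130,5,"pics/l1.png")
for n in("scene","top"):
    X=np.load(n+"X.npy")
    for z0 in(.02,.06,.1,.14,.18,.22,.26):
        m=(X[...,1]>-.34)&(X[...,1]<-.1)&(X[...,0]>.63)&(np.abs(X[...,2]-z0)<.02)&((X[...,0]-.667)**2+(X[...,1]+.083)**2>.035**2)
        if m.sum()>5: print(n,z0,m.sum(),np.percentile(X[m][:,0],1),X[m][:,1].max())
print(to(fl(1,.018,.055),A+np.pi))
```

```text
ri 35.2 tip_ri 32.0 lat 0.8 z 78.6 mm F in/lat/z [-1.7  0.8  0.6] tilt [ 0.0177 -0.0091] t 23.1333
scene 3 [(2, 8, -21.1), (6, 43, -17.0)]
scene 0.02 2825 0.6313491081617391 -0.10003231332837231
scene 0.06 1144 0.68326354033543 -0.10032407010299799
scene 0.1 1999 0.6861819778987462 -0.10014720411655427
scene 0.14 2522 0.7328163684730731 -0.10002747191656176
scene 0.18 7371 0.763919975645513 -0.10009379220115437
scene 0.22 1691 0.9474546247399623 -0.10014296232525456
scene 0.26 1781 0.9479119760295057 -0.10042531429851356
top 0.02 1845 0.6318855451930468 -0.10028442106670402
top 0.06 1022 0.6825068102809521 -0.10005745280040013
top 0.1 1782 0.6866707786856083 -0.1000550080743804
top 0.14 2053 0.7325927553186222 -0.10003663246827868
top 0.18 4698 0.7635596484780885 -0.10073572405011567
top 0.22 918 0.8175190902682087 -0.10001007333880853
top 0.26 892 0.9458869307381901 -0.10006506418419006
(array([ 1.87236415, -0.00704624,  0.22649709]), array([ 0.01250517,  0.00820128, -1.99989167]))
```

View pics/l1.png

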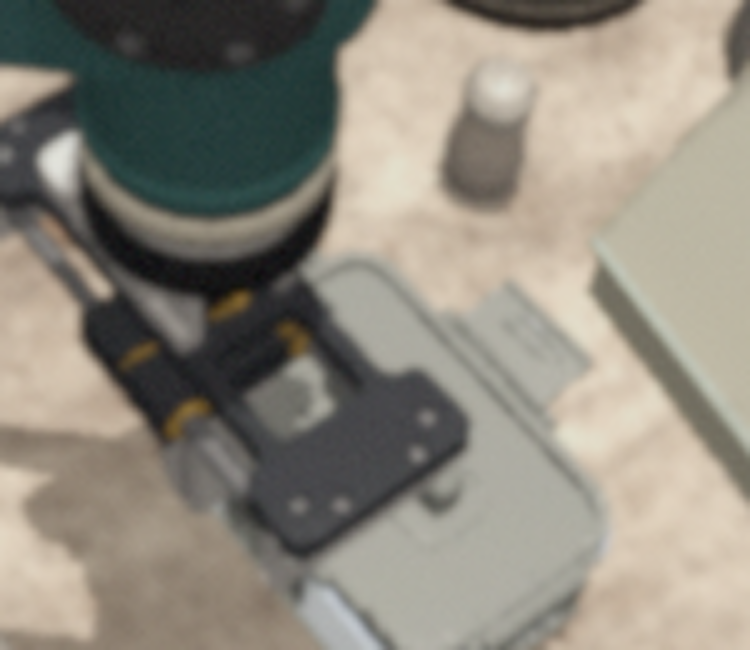

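The breadbox is at x ≥ 0.73 at the gripper body's height, so there is room to keep this orientation for flap 1.

Request:
move_arm(
  increments=[
    [[0,0.3,0,0,0,0,0],[0,0.7,0,0,0,0,0],[0,1,0,0,0,0,0],[0,1,0,0,0,0,0]],
  ],
)

```text
time: 23.52
tool_pos: [0.5384, -0.2239, 0.3576]
ee_rot: [-3.14, -0.004, 0.144]
wrist_force: [-1.3, -0.2, -1.7]
width: 0.0004
```

Request:
move_arm(
  increments=[
    [[0,0.3,0,0,0,0,0],[0,0.6,0,0,0,0,0],[0,0.8,0,0,0,0,0],[0,0.8,0,0,0,0,0],[0,0.8,0,0,0,0,0]],
  ],
)

```text
time: 23.93
tool_pos: [0.614, -0.2137, 0.3585]
ee_rot: [-3.141, 0.0, 0.141]
wrist_force: [-0.5, 0.3, -0.8]
width: 0.0005
```

Run:
```python
from m import *
rel(1);print(to(fl(1,.018,.030),A));p=prof("scene",3);crop("s",p,300,230,150,130,5,"pics/l2.png")
```

```text
ri 9.7 tip_ri 9.7 lat 0.1 z 68.3 mm F in/lat/z [-0.5  0.4 -0.8] tilt [-0.0003  0.0011] t 23.9333
(array([0.08263665, 0.00133752, 0.3829488 ]), array([-6.92111088e-04,  8.36030443e-05,  5.03475532e-04]))
scene 3 [(-6, 40, 2.2), (-2, 38, 3.7), (2, 60, 2.0), (6, 109, -11.7)]
```

View pics/l2.png

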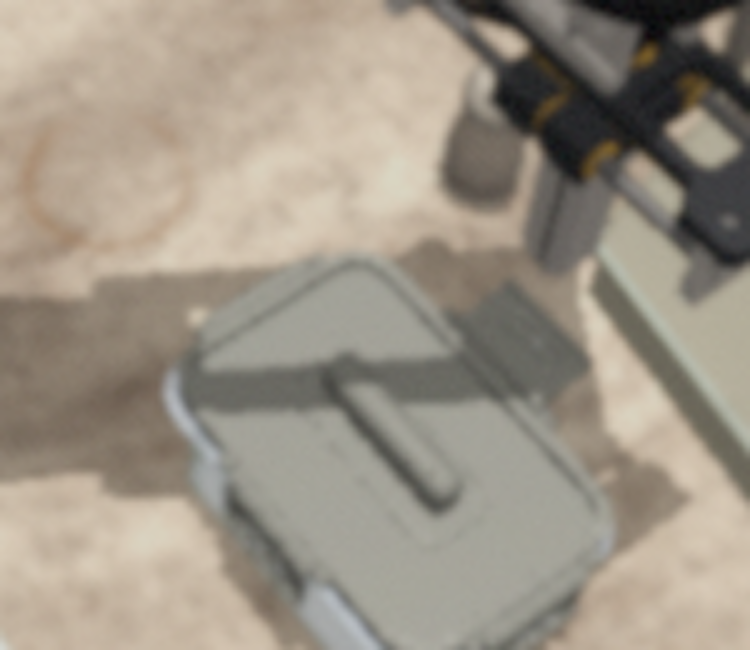

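Request:
move_arm(
  increments=[
    [[0,0.083,0,0.1,0,0,0],[0,0.083,0,0.25,0,0,0],[0,0.083,0,0.38,0,0,0],[0,0.083,0,0.38,0,0,0],[0,0.083,0,0.38,0,0,0],[0,0.083,0,0.38,0,0,0]],
  ],
)

```text
time: 24.48
tool_pos: [0.622, -0.2128, 0.3222]
ee_rot: [3.141, -0.002, 0.14]
wrist_force: [0.7, -1.1, 1.2]
width: 0.0006
```

Run:
```python
from m import *
rel(1);print(to(fl(1,.023,-.004),A))
```

```text
ri 17.8 tip_ri 18.2 lat -0.2 z 32.0 mm F in/lat/z [ 0.6 -1.2  1.2] tilt [0.002  0.0001] t 24.4833
(array([ 0.05102601, -0.00220887,  0.36009191]), array([ 0.0001403 , -0.00124446, -0.0003771 ]))
```

Request:
move_arm(
  increments=[
    [[0,0,0,0.07,0,0,0],[0,0,0,0.14,0,0,0],[0,0.01,0,0.19,0,0,0],[0,0.023,0,0.235,0,0,0],[0,0.036,0,0.28,0,0,0],[0,0.046,0,0.32,0,0,0],[0,0.051,0,0.35,0,0,0],[0,0.051,0,0.35,0,0,0]],
  ],
)

```text
time: 25.15
tool_pos: [0.6274, -0.2118, 0.2858]
ee_rot: [-3.141, -0.001, 0.14]
wrist_force: [-0.9, 0.3, 0.3]
width: 0.0008
```

Run:
```python
from m import *
rel(1);print(to(fl(1,.017,-.031),A));prof("scene",1,(-24,-13));p=prof("scene",1,(13,24))
crop("s",p,320,220,140,120,5,"pics/n1.png")
```

```text
ri 23.3 tip_ri 23.4 lat 0.0 z -4.4 mm F in/lat/z [-0.8  0.5  0.3] tilt [0.0004 0.0008] t 25.15
(array([-0.06317919,  0.00054569,  0.2659169 ]), array([-4.45500039e-04, -3.21180279e-04, -1.38064664e-05]))
scene 1 [(-6, 10, 1.2), (-2, 12, 3.5), (2, 11, 5.3), (6, 6, 5.7), (10, 5, 3.1), (14, 9, 0.1), (18, 8, -0.4), (22, 12, -1.3), (26, 19, 18.9), (30, 19, 22.8), (34, 10, 29.1), (38, 12, 28.3)]
scene 1 [(-6, 10, 2.2), (-2, 11, 3.4), (2, 10, 4.6), (6, 7, 5.4), (10, 7, 2.2), (14, 5, 0.3), (18, 7, -0.8), (22, 5, -3.6), (26, 9, -4.6)]
```

View pics/n1.png

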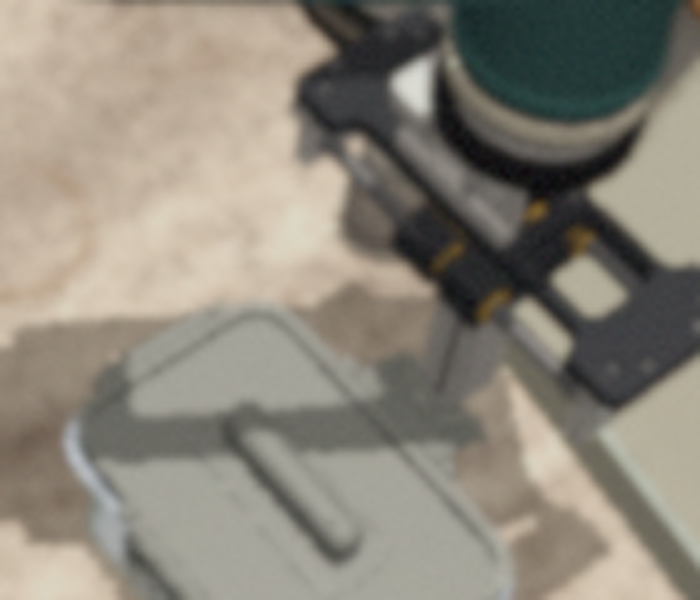

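Request:
move_arm(
  increments=[
    [[0,-0.008,0,0.045,0,0,0],[0,-0.014,0,0.085,0,0,0],[0,-0.028,0,0.13,0,0,0],[0,-0.044,0,0.175,0,0,0],[0,-0.054,0,0.22,0,0,0],[0,-0.063,0,0.25,0,0,0],[0,-0.063,0,0.27,0,0,0],[0,-0.063,0,0.27,0,0,0]],
  ],
)

```text
time: 25.92
tool_pos: [0.6209, -0.2128, 0.2589]
ee_rot: [-3.141, -0.0, 0.14]
wrist_force: [0.4, -0.0, 0.8]
width: 0.0003
```

Request:
move_arm(
  increments=[
    [[0,-0.012,0,0,0,0,0],[0,-0.024,0,0,0,0,0],[0,-0.036,0,0,0,0,0],[0,-0.045,0,0,0,0,0]],
  ],
)

```text
time: 26.25
tool_pos: [0.6173, -0.2133, 0.2603]
ee_rot: [3.141, -0.005, 0.14]
wrist_force: [5.0, 0.5, -2.9]
width: 0.0001
```

Run:
```python
from m import *
rel(1)
```

```text
ri 13.1 tip_ri 14.1 lat -0.0 z -29.9 mm F in/lat/z [ 5.1 -0.2 -2.9] tilt [0.005  0.0002] t 26.25
```

Request:
move_arm(
  increments=[
    [[0,-0.01,0,0.01,0,0,0],[0,-0.02,0,0.01,0,0,0],[0,-0.03,0,0.01,0,0,0],[0,-0.03,0,0.01,0,0,0]],
  ],
)

```text
time: 26.58
tool_pos: [0.6149, -0.2136, 0.2596]
ee_rot: [3.141, -0.007, 0.141]
wrist_force: [7.2, 0.3, -2.2]
width: 0.0003
```

Request:
move_arm(
  increments=[
    [[0,-0.01,0,0,0,0,0],[0,-0.02,0,0,0,0,0],[0,-0.02,0,0,0,0,0]],
  ],
)

```text
time: 26.83
tool_pos: [0.612, -0.214, 0.2592]
ee_rot: [3.141, -0.002, 0.141]
wrist_force: [3.6, 1.3, -0.5]
width: 0.0002
```

Run:
```python
from m import *
rel(1)
```

```text
ri 7.7 tip_ri 8.2 lat 0.0 z -31.0 mm F in/lat/z [ 3.8  0.7 -0.5] tilt [ 0.0025 -0.0001] t 26.8333
```

Request:
move_arm(
  increments=[
    [[0,-0.008,0,0,0,0,0],[0,-0.015,0,0,0,0,0],[0,-0.015,0,0,0,0,0]],
  ],
)

```text
time: 27.08
tool_pos: [0.6111, -0.2141, 0.2593]
ee_rot: [3.141, -0.006, 0.14]
wrist_force: [7.6, 2.0, -3.2]
width: 0.0003
```

Run:
```python
from m import *
rel(1)
```

```text
ri 6.8 tip_ri 8.0 lat 0.0 z -30.9 mm F in/lat/z [ 7.8  0.9 -3.2] tilt [0.006  0.0003] t 27.0833
```

The tip held at 8 mm while the force rose, so the flap is at its hard stop. I'll retreat clear of everything and inspect.

Request:
move_arm(
  increments=[
    [[0,0.1,0,0,0,0,0],[0,0.2,0,0,0,0,0],[0,0.2,0,-0.3,0,0,0],[0,0.2,0,-0.7,0,0,0],[0,0.2,0,-1,0,0,0],[0,0.2,0,-1,0,0,0]],
  ],
)

```text
time: 27.58
tool_pos: [0.6299, -0.2122, 0.3681]
ee_rot: [3.134, -0.011, 0.14]
wrist_force: [-0.4, -0.8, 0.9]
width: 0.0004
```

Request:
move_arm(
  increments=[
    [[0,-0.3,-0.3,-0.3,0,0,0],[0,-0.5,-0.6,-0.3,0,0,0],[0,-0.5,-1,-0.3,0,0,0],[0,-0.5,-1,-0.3,0,0,0]],
  ],
)

```text
time: 27.92
tool_pos: [0.5641, -0.115, 0.3899]
ee_rot: [-3.139, -0.001, 0.145]
wrist_force: [0.2, -0.7, 0.5]
width: 0.0009
```

Request:
move_arm(
  increments=[
    [[0,-0.3,-0.3,0,0,0,0],[0,-0.6,-0.6,0,0,0,0],[0,-1,-1,0,0,0,0],[0,-1,-1,0,0,0,0],[0,-1,-1,0,0,0,0]],
  ],
)

```text
time: 28.33
tool_pos: [0.4505, -0.033, 0.3884]
ee_rot: [-3.141, 0.001, 0.142]
wrist_force: [0.4, -0.1, -0.4]
width: 0.0006
```

Run:
```python
from m import *
from f import *
for n in("scene","top"):
    p,d=robot.snapshot(n); X=cl(n,d); z=X[...,2]
    crop("s",p,*((310,250,140,120,5) if n=="scene" else (365,205,120,100,6)),f"pics/z_{n}.png"); cv2.imwrite(f"pics/zf_{n}.png",p[:,:,::-1])
    for k in(1,2,3,4):
        a=A+(k-1)*np.pi/2; h=(.059,.086)[(k-1)%2]; c,s=np.cos(a),np.sin(a)
        dx=X[...,0]-C[0]; dy=X[...,1]-C[1]; r=(c*dx+s*dy-h)*1e3; l=(-s*dx+c*dy)*1e3; zz=(z-.091)*1e3
        print(n,k,[ (b,int(m.sum()),round(float(np.median(zz[m])),1)) for b in range(-6,42,4) for m in[(np.abs(r-b)<2)&(np.abs(l)<22)&(zz>-60)&(zz<50)] if m.sum()>3])
    c,s=np.cos(A),np.sin(A);bx=c*(X[...,0]-.538)+s*(X[...,1]+.2245); by=-s*(X[...,0]-.538)+c*(X[...,1]+.2245)
    for sx in(-1,1):
        for sy in(-1,1):
            m=(np.abs(bx-sx*.035)<.012)&(np.abs(by-sy*.055)<.02)&(z>.06)&(z<.13); print(n,sx,sy,m.sum(),np.median(z[m]))
    m=(np.abs(bx)<.03)&(np.abs(by)<.06)&(z>.102)&(z<.13)
    if m.sum()>20: print("bar",fitmask(n,cc(m),(310,250,140,120) if n=="scene" else (365,205,120,100),lambda n,p,r:mk_bar(.102,.111,n,p,r),(.538,-.224,.14)))
print(robot.get_obs()["tool_pos"],robot.get_obs()["time"])
```

```text
scene 1 [(-6, 49, 2.0), (-2, 44, 3.4), (2, 25, 3.1), (6, 8, 1.0)]
scene 2 [(-6, 31, 2.1), (-2, 39, 3.3), (2, 24, 2.9)]
scene 3 [(-6, 40, 2.0), (-2, 36, 3.8), (2, 66, 1.5), (6, 103, -12.7)]
scene 4 [(-6, 34, 1.6), (-2, 38, 2.0), (2, 49, 3.7), (6, 116, -10.9)]
scene -1 -1 234 0.08765840572693823
scene -1 1 197 0.08811749094487943
scene 1 -1 219 0.08793990033203998
scene 1 1 182 0.08829035120027806
bar (array([ 0.53790324, -0.22647825,  0.13433818]), np.float64(42.882352941176464), np.float64(300.0))
top 1 [(-6, 26, 0.2), (-2, 30, 1.3), (2, 23, 2.1), (6, 4, -0.7)]
top 2 []
top 3 [(-6, 26, 0.9), (-2, 22, 0.8), (2, 59, -2.2), (6, 33, -8.7)]
top 4 [(-6, 26, 0.6), (-2, 28, 1.9), (2, 19, 1.1)]
top -1 -1 136 0.0869929861007743
top -1 1 134 0.08719454966217413
top 1 -1 130 0.08691825913084042
top 1 1 84 0.08704835016329664
bar (array([ 0.53755398, -0.22409329,  0.14524548]), np.float64(33.25490196078431), np.float64(181.0))
[ 0.45296405 -0.03466456  0.3885525 ] 28.4333
```

View pics/z_scene.png

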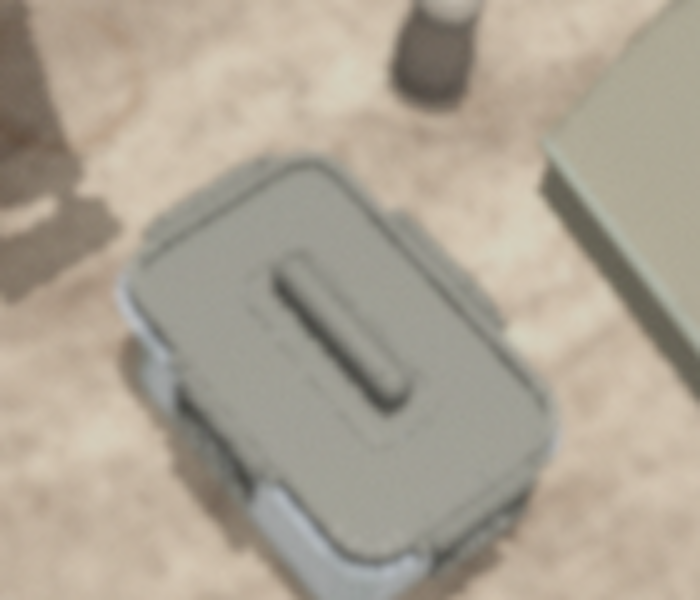

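View pics/z_top.png

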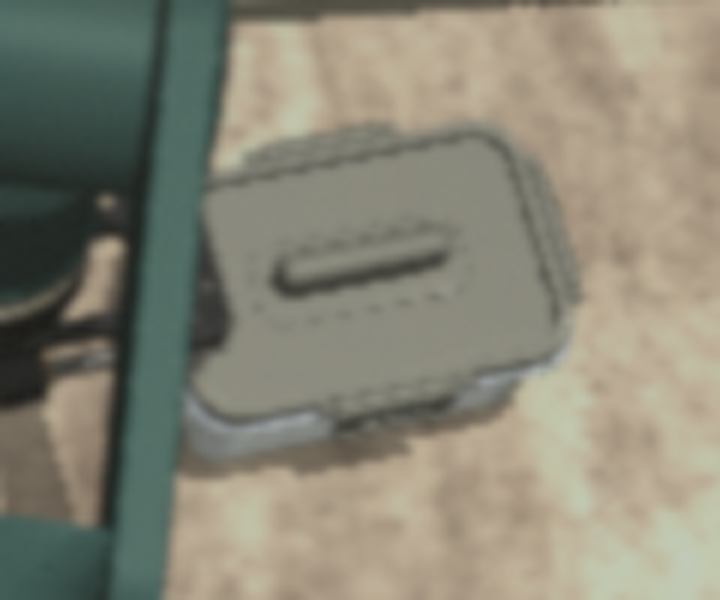

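View pics/zf_scene.png

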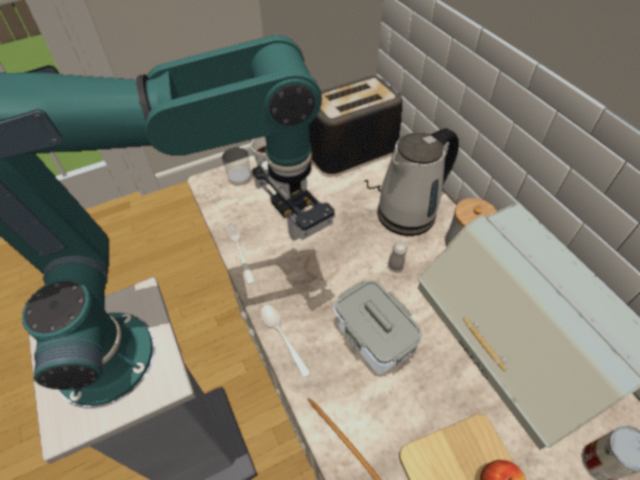

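All four flaps are down and the arm is clear, so I'll hand in.

```bash
python3 -c "
from bench import robot
print(robot.close_job())"
```

```text
the job is handed in; nothing more can be done
None
```

The lid is on the glass box and all four clip flaps are folded down and staying down by themselves. I handed the job in at about 28 s of the 72 s; no verdict was reported.

- **Lid:** it went into the mouth after one small sideways shift. The four panel corners read 0.087 to 0.088 m above the worktop, where 0.087 is expected, and level within about 1 mm. It is centred within about 2 mm of where I measured the box, and square within about 0.01 rad.
- **Flaps:** I pressed each at up to 15 mm/s until it snapped, in the order 2, 4, 3, 1. The highest inward force I read was 10.3 N; the largest total on any flap was about 11 N. Forces are read only at the end of each move, so the brief peak at each snap was not recorded.
- **Bystanders:** the arm kept well clear of the mug, the tumbler and the shaker. In the last picture the shaker and tumbler stand in place. The mug is mostly hidden behind the gripper there, and I did not measure any of the three again.

**Checks that fell short or disagreed:**
- The two cameras disagree by about 2 to 3 mm in y, on the lid as well as the box.
- The final depth views don't show the flaps' lower ends on the far sides, so I could not measure their fold angles. That they latched rests on the force drop at each snap and on none springing back.

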